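# Put the parts jars away in the bifold cabinet

### The arm

A 7-joint arm with a two-finger parallel gripper is mounted at the origin on a cart in front of the work surface, level with it; the furniture and walls round the work are solid. World frame = base frame: x ahead of the robot, y to its left, z up, the work surface at z = 0. Lengths are in m, angles in degrees, forces in N, time in s.
With the tool pointing down it reaches from about 0.425 to 0.875 m from the base axis. Payload 4.7 kg.
Tool frame: the origin (TCP) lies at the very end of the fingers, on their centre line; the grasp point (between the pads) lies env.hold_point_z behind it (env.hold_point_z is the distance from the TCP to the grasp point, in m); z points along the fingers, y is the line along which they close (so a half turn about z gives the same grasp; the last joint's range is limited). The gripper opens to 87 mm and grips with 3 to 60 N. Pads are 19 mm wide; open, the fingers measure 117 mm over their backs; the gripper's body (75 mm by 190 mm) begins 51 mm behind the grasp point.
Start: joints at [-73.39, 18.392, -4.016, 83.108, 1.295, 78.541, -3.26], TCP at [0.177, 0.625, 0.223] pointing down, gripper open.
Joint ranges: [-163.93, 163.93], [-17.29, 119.83], [-79.2, 71.16], [3.27, 140.29], [-89.18, 269.18], [5.43, 117.66], [-154.24, 154.24]. Speed limits (degrees/s): [147.25, 147.25, 180, 180, 180, 180, 180].

### API

Orientations are given as [roll, pitch, yaw] about the fixed x, y, z axes, in that order (R = Rz(yaw) Ry(pitch) Rx(roll)).
In Python, from cell import env gives the robot as it stands.
- The arm moves only by the shell command python3 -m jog 'ROWS' [FORCE]. ROWS is JSON, a list of rows, each an object with "dp": the shift along the tool's x, y, z in cm, a list of three; "twist": the turn about the tool's z in degrees; "fingers": the opening, from 0 (shut) to 1 (fully open). A call has 1 to 8 rows; each row is the pose to reach, as a shift and turn from the pose commanded when the call began, along the tool's axes at that moment; what a row does not reach only later rows make up. A row lasts 1/8 s, in which the tool goes at most 62.5 mm and 10.7 degrees, less where a joint would pass 70% of its speed; a pose out of reach is approached as far as the arm can. A call with a gripper value outside its range is refused whole. The fingers move at their own pace and stop on an object; FORCE is the grip in N (left out, the last holds). Time passes only in rows, so rows that repeat a pose let the fingers close. It gives the time, the measured TCP pose, the force, the opening and the grip force at its end, in the units of the state.
- env.get_obs(): the state, without advancing time (a new reading comes with each control period).
- env.read_camera(name): name is "side" or "top"; returns a dict with "pixels" (384x512x3 uint8, blue, green, red), "depth" (384x512 float32, m along the optical axis (not along the pixel's ray), 0 where there is no reading), "fx", "fy", "cx", "cy" (pixels), "rvec" (rotation vector, rad) and "tvec" (3), from world to camera coordinates, as OpenCV has them. Camera axes: x right, y down, z forward; pixel columns grow to the right and rows downward; lengths in m; the calibration is good to about 2 mm. A picture is of the moment at which its call begins.
- env.sign_off(): hands the job in; it is judged then, once.
The state is a dict: "time_s": time; "qpos": joint angles; "joint_velocities": joint speeds; "effort": joint torques, N m; "tool_pos": TCP position; "tool_rot": TCP orientation; "force": force on the tool from outside, world axes, zero at the start; "wrist_torque": the same for the moment, N m; "grip_width": finger opening in m; "grasp_force": force on a finger pad.
Only numpy, scipy, OpenCV 4.12 (cv2) and the standard library are available. Lean on these libraries where they do the work, as an engineer would, in place of code of your own. Each camera call takes 0.05 s, during which the arm holds its last target. There are 200 camera calls.

### The job

Put every parts jar that stands on the bench away in the low cabinet: push the bifold door at its fold until both leaves are folded flat together at the left jamb, only then pull the jar rack right out, and lay each jar on its side in a cradle of its own with its lid towards the rack's pull. When all the jars lie in place, slide the rack fully home and then push the door's fold back until the door is fully shut. Do not knock over or shift the glass beaker.

Things in the scene. Friction and masses are not known exactly. Their poses are not given: they have to be found in the camera images.
- front (a point): Low grey steel cabinet fixed to the bench: point on the bench at the middle of its front line, where the shut door stands. x points into the cabinet, y to the left, z up; yaw within 0.15 of the robot's x. The cabinet spans x 0 to 130, y -170 to +170, z 0 to 77 mm; its roof (top 77 mm up) begins 45 mm behind the front line, so the front strip is open from above.
- jamb (a point): Top end of the door's fixed upright hinge, at the left end of the front line: 160 mm left of front, 77 mm above the bench. Axes as front. From here the fold lies at x = -160 sin(a), y = -160 cos(a) mm, a being leaf_a. Folded, the leaves stand out 160 mm towards the robot within 35 mm of the jamb.
- leaf_a (a joint): Angle of the bifold door's left leaf, rad: 0 shut (both leaves flat along the front line), grows as the fold comes out towards the robot, 1.5 (stop) folded flat together. Left leaf hinged at the jamb, right leaf at the fold, its free end in a track along the front: both move as one. Leaves 160 mm wide, 7 thick, tops at 74 mm. Under 1 N at the fold moves it; stays where left. Starts part open.
- fold_post (a point): Middle of the black round upright post on top of the door's fold hinge (moves with the fold): 14 mm diameter, standing clear above leaves and roof from 75 to 109 mm above the bench; this point is at 93 mm. It can be pushed from any side or pinched from above. It moves on a circle of 160 mm radius about the jamb.
- rack (a joint): How far the sliding aluminium jar rack (240 mm wide, 86 mm deep, no roof of its own) is pulled out of the cabinet towards the robot, m: 0 fully home, 0.125 fully out (stop). About 1.5 N moves it; it stays where it is left. It starts home, and must stay home while the door is not folded.
- pull (a point): The rack's black pull (moves with the rack; point 36 mm above the bench): upright block at the middle of the rack's front, 16 mm front to back, 14 mm across, from 20 to 46 mm above the bench, 54 mm in front of the line of the cradle points. With the rack home it is 21 mm behind the front line, open from above. Pinch it across the 14 mm or drag it.
- cradle_1 (a point): Where a jar's centre lies when it rests in the rack's leftmost cradle, 46 mm above the bench (moves with the rack; axes as front). A cradle: two round bars 9 mm thick, 22 mm apart, running front to back, tops 31 mm above the bench; cradles 62 mm apart. Rack lips 37 mm before and behind this point, tops 36 mm above the bench, keep a jar in; rack floor 12 mm above the bench.
- cradle_2 (a point): Where a jar's centre lies when it rests in the rack's second from left cradle, 46 mm above the bench (moves with the rack; axes as front). A cradle: two round bars 9 mm thick, 22 mm apart, running front to back, tops 31 mm above the bench; cradles 62 mm apart. Rack lips 37 mm before and behind this point, tops 36 mm above the bench, keep a jar in; rack floor 12 mm above the bench.
- cradle_3 (a point): Where a jar's centre lies when it rests in the rack's third from left cradle, 46 mm above the bench (moves with the rack; axes as front). A cradle: two round bars 9 mm thick, 22 mm apart, running front to back, tops 31 mm above the bench; cradles 62 mm apart. Rack lips 37 mm before and behind this point, tops 36 mm above the bench, keep a jar in; rack floor 12 mm above the bench.
- cradle_4 (a point): Where a jar's centre lies when it rests in the rack's rightmost cradle, 46 mm above the bench (moves with the rack; axes as front). A cradle: two round bars 9 mm thick, 22 mm apart, running front to back, tops 31 mm above the bench; cradles 62 mm apart. Rack lips 37 mm before and behind this point, tops 36 mm above the bench, keep a jar in; rack floor 12 mm above the bench.
- jar_a_mid (a point): Centre (half-way up, 24 mm) of the small clear screw jar with a white lid: 48 mm long, body 34 mm diameter, lid 36 mm diameter (the top 13 mm), about 60 g; its z axis points from base to lid. Starts upright on the bench to the right of the cabinet. May be absent.
- jar_a_lid (a point): Centre of the flat top of the white lid, 24 mm from that jar's centre. May be absent.
- jar_b_mid (a point): Centre (half-way up, 24 mm) of one small clear screw jar with a blue lid: 48 mm long, body 34 mm diameter, lid 36 mm diameter (the top 13 mm), about 60 g; its z axis points from base to lid. Starts upright on the bench to the right of the cabinet. May be absent.
- jar_b_lid (a point): Centre of the flat top of the blue lid, 24 mm from that jar's centre. May be absent.
- jar_c_mid (a point): Centre (half-way up, 24 mm) of the small clear screw jar with a red lid: 48 mm long, body 34 mm diameter, lid 36 mm diameter (the top 13 mm), about 60 g; its z axis points from base to lid. Starts upright on the bench to the right of the cabinet. May be absent.
- jar_c_lid (a point): Centre of the flat top of the red lid, 24 mm from that jar's centre. May be absent.
- jar_d_mid (a point): Centre (half-way up, 24 mm) of another small clear screw jar with a blue lid: 48 mm long, body 34 mm diameter, lid 36 mm diameter (the top 13 mm), about 60 g; its z axis points from base to lid. Starts upright on the bench to the right of the cabinet. May be absent.
- jar_d_lid (a point): Centre of the flat top of the blue lid, 24 mm from that jar's centre. May be absent.
- beaker_mid (a point): Half-way up (30 mm) the loose glass beaker, 47x52x61 mm, upright on the bench; a bystander to be left alone.
- tape_mid (a point): Centre of a loose black roll of tape, 55 mm across, 19 mm high, lying on the bench; a bystander.

How it is judged:
By the outcome, as a careful person would: the job done as asked, in the order asked, and still so for the second after the job is handed in, with the robot touching nothing.
Of jar_a, jar_b, jar_c, jar_d only 2 to 4 are there at a start; the rules pass over those that are not, and their reading is None.
At some moment in a run one of jar_a, jar_b, jar_c, jar_d, tape may be knocked a few centimetres aside while the robot is not near it.
Once in a run the grip may slacken for a moment while it holds something.
It also fails if it takes over 210 s, if anything falls off the work surface, if the arm or the gripper's body presses on something with over 40 N, if the wrist force passes 120 N, or if a joint passes its speed limit or range.

## Working session

There is one attempt and no reset: what is moved stays moved. The work goes in short steps, Python scripts to look and compute and a shell command to move; the robot and the scene stay as the last step left them, time stands still between calls to the robot, and variables do not carry over. Pictures are saved under pics/ and viewed, at most 14 in all, crops included, and the job is handed in when it is done.

```bash
ls; mkdir -p pics; cat > h.py <<'E'
from cell import env
import cv2, numpy as np
def cam(n):
    c=env.read_camera(n); R=cv2.Rodrigues(np.array(c["rvec"],float))[0]; t=np.array(c["tvec"],float).ravel()
    d=c["depth"]; v,u=np.mgrid[:384,:512]
    P=np.stack([(u-c["cx"])/c["fx"]*d,(v-c["cy"])/c["fy"]*d,d],-1)
    W=(P-t)@R; W[d==0]=np.nan
    return c["pixels"],W,(c,R,t)
E
python3 - <<'E'
from h import *
print(env.get_obs(), env.hold_point_z)
for n in("top","side"):
    p,W,k=cam(n); cv2.imwrite(f"pics/{n}0.png",p); np.savez(f"{n}0.npz",p=p,W=W); print(n,-k[1].T@k[2], k[1])
E
```

```text
pics
{'time_s': 0.0, 'qpos': array([-73.38940442,  18.43880443,  -4.01793107,  83.17525708,
         1.29547871,  78.54048617,  -3.26131506]), 'joint_velocities': array([ 0.11365986,  0.03121668, -0.05323901,  0.13232991, -0.00720146,
        0.04477693, -0.01620887]), 'effort': array([ 1.20067557e-04, -4.91280556e+01, -4.03627893e-01, -3.12526309e+01,
       -6.38738740e-02,  4.40305879e-02,  1.84539495e-04]), 'tool_pos': array([0.17688743, 0.62489077, 0.22146162]), 'tool_rot': array([-1.79890733e+02,  5.48020634e-03,  1.64200225e+02]), 'force': array([ 0.28391277,  0.47405948, -0.14848492]), 'wrist_torque': array([-0.05445237,  0.00650218, -0.00849874]), 'grasp_force': 0.0, 'grip_width': 0.08733344580949111} 0.0187
top [ 0.23398513 -0.11188985  1.49370531] [[-0.06678392 -0.99775181 -0.00558791]
 [-0.97580158  0.06648131 -0.20830631]
 [ 0.20820949 -0.00845883 -0.97804768]]
side [-0.00482651 -1.16073376  0.52842459] [[ 0.88685442 -0.46164413  0.01933731]
 [-0.1429398  -0.31391575 -0.93862938]
 [ 0.43938303  0.82966354 -0.34438489]]
```

View pics/top0.png

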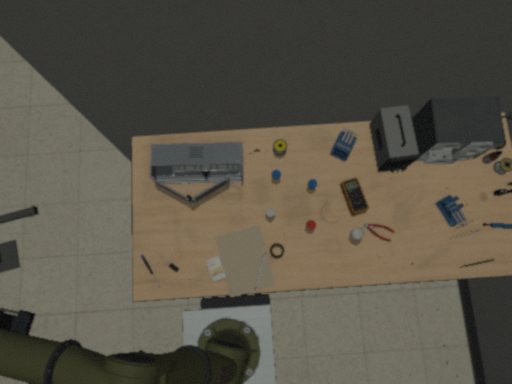

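View pics/side0.png

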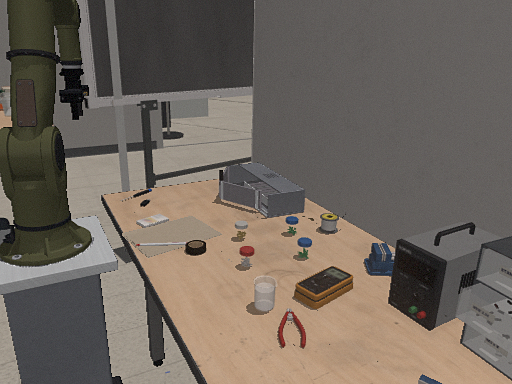

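The top view shows the cabinet at about (152-243, 143-185), the fold at (191,203) and four jars: blue (276,175), blue (312,184), white (270,214), red (311,225). The beaker is at (357,235) and the tape at (277,250). Next I'll measure them.

```bash
cat > m.py <<'E'
from h import *
def jars(p,W):
    h=cv2.cvtColor(p,cv2.COLOR_BGR2HSV).astype(int); H,S,V=h[...,0],h[...,1],h[...,2]
    x,y,z=W[...,0],W[...,1],W[...,2]
    on=(z>0.02)&(z<.12)&(x>.3)&(x<.85)&(y<.08)&(y>-.45)
    for n,m in (("blue",(H>95)&(H<130)&(S>110)),("red",((H<8)|(H>172))&(S>110)),("white",(S<60)&(V>130))):
        m=(m&on).astype(np.uint8); k,L,st,c=cv2.connectedComponentsWithStats(m)
        for i in range(1,k):
            if st[i,4]>=12:
                q=W[L==i]; print(n,st[i,4],c[i].round(),"mean",np.nanmean(q,0).round(4),"mid",((np.nanmin(q,0)+np.nanmax(q,0))/2).round(4))
if __name__=="__main__":
    for n in("top","side"):
        d=np.load(n+"0.npz"); print(n); jars(d["p"],d["W"])
    d=np.load("top0.npz"); W=d["W"]; p=d["p"]
    x,y,z=W[...,0],W[...,1],W[...,2]
    m=(x>.5)&(y>.05)&(y<.6)&(z>.068)&(z<.085)
    m=(cv2.morphologyEx(m.astype(np.uint8),cv2.MORPH_OPEN,np.ones((5,5))))>0
    q=W[m]; r=cv2.minAreaRect(q[:,:2].astype(np.float32)); print("roof",r,cv2.boxPoints(r),np.median(q[:,2]))
    m=(x>.3)&(y>.05)&(y<.6)&(z>.085)&(z<.13); print("post",W[m].round(3), np.argwhere(m))
    c=cv2.resize(p[125:265,140:340],None,fx=4,fy=4,interpolation=cv2.INTER_CUBIC); cv2.imwrite("pics/topc.png",c)
E
python3 m.py
```

```text
top
blue 45 [276. 174.] mean [ 0.6205 -0.2157  0.0469] mid [ 0.6195 -0.216   0.0479]
blue 47 [312. 183.] mean [ 0.5758 -0.3468  0.0465] mid [ 0.5756 -0.3467  0.0463]
red 65 [311. 224.] mean [ 0.4233 -0.3273  0.0469] mid [ 0.4233 -0.3281  0.0455]
side
blue 73 [292. 220.] mean [ 0.6185 -0.221   0.047 ] mid [ 0.6203 -0.2178  0.0458]
blue 90 [305. 242.] mean [ 0.5738 -0.3525  0.0468] mid [ 0.5751 -0.3495  0.0443]
red 129 [247. 251.] mean [ 0.4205 -0.3324  0.046 ] mid [ 0.4224 -0.3283  0.0443]
white 55 [241. 223.] mean [ 0.478  -0.1846  0.0483] mid [ 0.4788 -0.182   0.0484]
roof ((0.7146254181861877, 0.14843374490737915), (0.1989060640335083, 0.08703789114952087), 87.2444076538086) [[0.6663755  0.05118791]
 [0.7533128  0.04700352]
 [0.7628753  0.24567959]
 [0.675938   0.24986398]] 0.07680441981296898
post [[0.839 0.071 0.127]
 [0.837 0.067 0.13 ]
 [0.837 0.063 0.129]
 ...
 [0.541 0.101 0.095]
 [0.539 0.109 0.087]
 [0.54  0.106 0.085]] [[116 194]
 [116 195]
 [116 196]
 ...
 [198 190]
 [199 188]
 [199 189]]
```

View pics/topc.png

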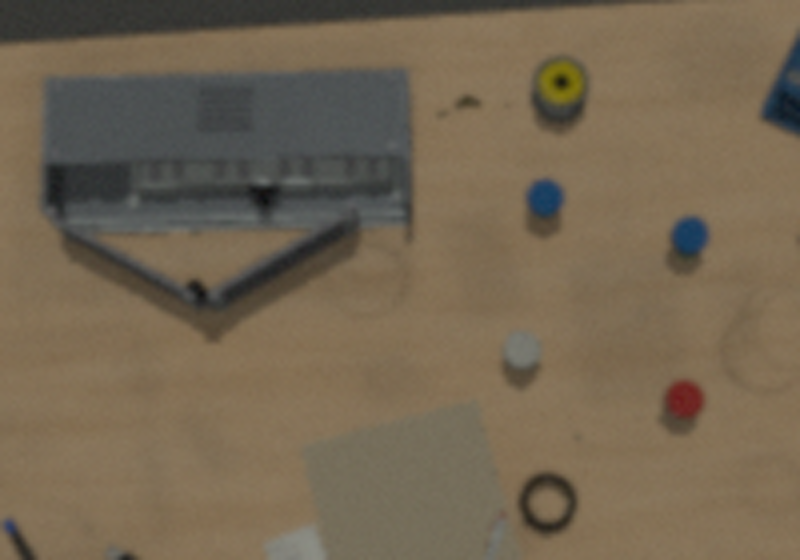

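The crop shows the left and right leaves meeting at the post, crop (195,290), with the rack offset to the right and its pull at crop (263,197). I'll refit the cabinet frame without the y clip.

```bash
python3 - <<'E'
from h import *
d=np.load("top0.npz"); W=d["W"]; p=d["p"]
x,y,z=W[...,0],W[...,1],W[...,2]
m=(x>.5)&(y>-.15)&(y<.6)&(z>.070)&(z<.083)
m=(cv2.morphologyEx(m.astype(np.uint8),cv2.MORPH_OPEN,np.ones((5,5))))>0
k,L,st,c=cv2.connectedComponentsWithStats(m.astype(np.uint8)); i=1+np.argmax(st[1:,4]); m=L==i
q=W[m]; r=cv2.minAreaRect(q[:,:2].astype(np.float32)); b=cv2.boxPoints(r); print("roof",r,b)
# robust yaw: front & back edge line fits per column
cols=[j for j in range(512) if m[:,j].sum()>10]
fr=np.array([W[np.where(m[:,j])[0][-1],j,:2] for j in cols[3:-3]]); bk=np.array([W[np.where(m[:,j])[0][0],j,:2] for j in cols[3:-3]])
for e in (fr,bk): print("edge x=a*y+b",np.polyfit(e[:,1],e[:,0],1), "y",e[:,1].min(),e[:,1].max())
m=(x>.3)&(x<.6)&(y>.0)&(y<.4)&(z>.085)&(z<.13); print("post",W[m].round(3), np.argwhere(m))
# pull: dark pixels within open strip
g=p.max(-1); 
for n in("top","side"):
  d=np.load(n+"0.npz");W=d["W"];g=d["p"].max(-1);x,y,z=W[...,0],W[...,1],W[...,2]
  m=(g<50)&(z>.035)&(z<.06)&(x>.5)&(x<.75)&(y>-.02)&(y<.3); print(n,"pull?",m.sum(),np.median(W[m],0) if m.any() else '')
  m=(z>.085)&(z<.125)&(x>.45)&(x<.6)&(y>0)&(y<.3); print("post",m.sum(),W[m].mean(0), W[m].min(0),W[m].max(0))
  m=(z>.03)&(z<.08)&(x>.3)&(x<.5)&(y>-.6)&(y<-.4); print("beaker",m.sum(),W[m].min(0),W[m].max(0))
E
```

```text
roof ((0.7130856513977051, 0.11142956465482712), (0.2729768753051758, 0.08655578643083572), 87.2444076538086) [[ 0.66329604 -0.02282043]
 [ 0.74975175 -0.02698165]
 [ 0.76287526  0.24567956]
 [ 0.67641956  0.24984078]]
edge x=a*y+b [0.02050857 0.67735035] y -0.012660809204715363 0.22053305002343562
edge x=a*y+b [0.03601606 0.74740931] y -0.015204332279057133 0.21819034079679372
post [[0.549 0.109 0.109]
 [0.549 0.106 0.107]
 [0.548 0.101 0.111]
 [0.545 0.112 0.111]
 [0.545 0.108 0.113]
 [0.545 0.105 0.11 ]
 [0.546 0.103 0.104]
 [0.548 0.101 0.094]
 [0.542 0.109 0.11 ]
 [0.541 0.105 0.112]
 [0.541 0.102 0.11 ]
 [0.545 0.101 0.093]
 [0.538 0.109 0.109]
 [0.538 0.106 0.109]
 [0.539 0.103 0.106]
 [0.541 0.101 0.095]
 [0.539 0.109 0.087]
 [0.54  0.106 0.085]] [[195 187]
 [195 188]
 [195 189]
 [196 186]
 [196 187]
 [196 188]
 [196 189]
 [196 190]
 [197 187]
 [197 188]
 [197 189]
 [197 190]
 [198 187]
 [198 188]
 [198 189]
 [198 190]
 [199 188]
 [199 189]]
top pull? 84 [0.58994005 0.05267898 0.04633256]
post 18 [0.54340956 0.10532785 0.10415649] [0.53827226 0.10068419 0.08514703] [0.54941966 0.11223773 0.11257339]
beaker 273 [ 0.356856   -0.54353817  0.03004704] [ 0.4997795  -0.46996338  0.06760855]
side pull? 0 
post 32 [0.54280864 0.1031104  0.09935007] [0.53586571 0.09477528 0.0862621 ] [0.54943145 0.11138603 0.11093181]
beaker 841 [ 0.35669299 -0.54869506  0.03007205] [ 0.49993658 -0.46884159  0.0630917 ]
```

```bash
cat >> h.py <<'E'
def ray(k,u,v,z):
    c,R,t=k; d=R.T@np.array([(u-c["cx"])/c["fx"],(v-c["cy"])/c["fy"],1]); o=-R.T@t
    return o+d*(z-o[2])/d[2]
E
python3 - <<'E'
from h import *
p,W,k=cam("top")
for n,u,v,z in [("BL",45,73,.077),("BR",409,69,.077),("FL",45,212,.077),("FR",409,228,.077),("pull",264,194,.046),("rfl",70,160,.077),("rfr",400,157,.077),("white",521,350,.048),("red",684,400,.048),("b1",545,198,.048),("b2",690,236,.048),("post",196,288,.105)]:
    print(n,ray(k,140+u/4-.4,125+v/4-.4,z).round(4))
np.set_printoptions(precision=3,suppress=True)
# roof height profile along row & col
for v in (150,155): print(W[v,148:248:4].round(3).tolist())
g=cv2.resize(p[138:192,146:250],None,fx=7,fy=7,interpolation=cv2.INTER_CUBIC); g=cv2.convertScaleAbs(g,alpha=2.2); cv2.imwrite("pics/cab.png",g)
E
```

```text
BL [0.7649 0.2423 0.077 ]
BR [ 0.7455 -0.0969  0.077 ]
FL [0.6308 0.2441 0.077 ]
FR [ 0.593  -0.0876  0.077 ]
pull [0.6429 0.0466 0.046 ]
rfl [0.6788 0.2204 0.077 ]
rfr [ 0.6608 -0.0834  0.077 ]
white [ 0.4784 -0.1824  0.048 ]
red [ 0.4224 -0.3267  0.048 ]
b1 [ 0.6205 -0.2156  0.048 ]
b2 [ 0.5749 -0.3471  0.048 ]
post [0.544 0.104 0.105]
[[nan, nan, nan], [0.738, 0.239, 0.074], [0.735, 0.223, 0.079], [0.735, 0.209, 0.076], [0.735, 0.194, 0.074], [0.732, 0.179, 0.077], [0.731, 0.164, 0.077], [0.731, 0.149, 0.077], [0.73, 0.135, 0.076], [0.73, 0.12, 0.072], [0.727, 0.105, 0.078], [0.728, 0.091, 0.072], [0.725, 0.075, 0.078], [0.724, 0.06, 0.077], [0.723, 0.045, 0.079], [0.723, 0.031, 0.075], [0.721, 0.016, 0.078], [0.721, 0.001, 0.075], [0.72, -0.014, 0.075], [0.717, -0.029, 0.081], [0.716, -0.044, 0.08], [0.714, -0.059, 0.082], [0.715, -0.073, 0.077], [0.714, -0.088, 0.079], [0.74, -0.102, -0.002]]
[[0.744, 0.273, 0.003], [0.717, 0.238, 0.079], [0.717, 0.224, 0.075], [0.716, 0.21, 0.074], [0.714, 0.194, 0.078], [0.715, 0.18, 0.072], [0.712, 0.165, 0.076], [0.712, 0.15, 0.075], [0.71, 0.135, 0.078], [0.707, 0.119, 0.084], [0.708, 0.105, 0.077], [0.708, 0.091, 0.073], [0.706, 0.076, 0.078], [0.705, 0.061, 0.077], [0.703, 0.046, 0.08], [0.704, 0.032, 0.073], [0.7, 0.016, 0.082], [0.701, 0.002, 0.078], [0.7, -0.013, 0.076], [0.7, -0.028, 0.074], [0.699, -0.042, 0.074], [0.696, -0.057, 0.08], [0.698, -0.072, 0.071], [0.695, -0.087, 0.076], [0.719, -0.101, -0.001]]
```

View pics/cab.png

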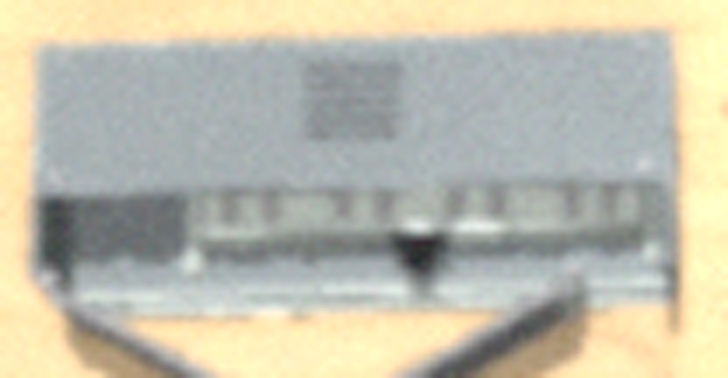

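Cabinet frame from the roof corners: front ≈ (0.6254, 0.0801), yaw ≈ -3.3°, pull at cabinet y ≈ -32 mm, post on the circle at a ≈ 0.53. I'll write a planning helper and go to the post.

```bash
cat >> h.py <<'E'
CY=np.radians(-3.27); F=np.array([.6254,.0801]); RC=np.array([[np.cos(CY),-np.sin(CY)],[np.sin(CY),np.cos(CY)]])
def cab(x,y): return F+RC@np.array([x,y])/1000   # mm cabinet -> world
def tocab(p): return RC.T@(np.array(p)[:2]-F)*1000
def plan(*wps, cur=None):
    """waypoints (x,y,z,yaw) world, each its own call; prints dp cm, twist deg"""
    o=env.get_obs(); c=cur or (*o["tool_pos"],o["tool_rot"][2])
    for w in wps:
        a=np.radians(c[3]); d=np.array(w[:3])-np.array(c[:3])
        dp=[d[0]*np.cos(a)+d[1]*np.sin(a), d[0]*np.sin(a)-d[1]*np.cos(a), -d[2]]
        tw=-((w[3]-c[3]+180)%360-180)
        print("to",np.round(w,3),"dp",np.round(np.array(dp)*100,2).tolist(),"twist",round(tw,1)); c=w
E
python3 - <<'E'
from h import *
print(env.get_obs()["tool_pos"],env.get_obs()["tool_rot"])
x,y=.544,.1045
plan((.544,.1045,.16,176.7),(.544,.1045,.08,176.7))
for a in (.53,): print(cab(-160*np.sin(a),160-160*np.cos(a)))
E
```

```text
[0.17696187 0.62500543 0.22169942] [-1.79915027e+02  3.89109142e-03  1.64196706e+02]
to [5.440e-01 1.040e-01 1.600e-01 1.767e+02] dp [-49.49, -40.09, 6.17] twist -12.5
to [5.440e-01 1.040e-01 8.000e-02 1.767e+02] dp [0.0, 0.0, 8.0] twist -0.0
[0.54589847 0.10662893]
```

```bash
python3 -m jog '[{"dp":[-24.7,-20,3],"twist":-6,"fingers":1},{"dp":[-24.7,-20,3],"twist":-6,"fingers":1},{"dp":[-49.5,-40.1,6.2],"twist":-12.5,"fingers":0.6},{"dp":[-49.5,-40.1,6.2],"twist":-12.5,"fingers":0.6},{"dp":[-49.5,-40.1,6.2],"twist":-12.5,"fingers":0.6},{"dp":[-49.5,-40.1,6.2],"twist":-12.5,"fingers":0.6},{"dp":[-49.5,-40.1,6.2],"twist":-12.5,"fingers":0.6},{"dp":[-49.5,-40.1,6.2],"twist":-12.5,"fingers":0.6}]'; python3 -m jog '[{"dp":[0,0,0]},{"dp":[0,0,0]}]'; python3 -c "
from h import *
plan((.544,.1045,.16,176.7),(.544,.1045,.08,176.7))"
```

```text
time_s: 1.15
tool_pos: [0.4646, 0.2169, 0.1741]
tool_rot: [180.0, 0.0, 176.7]
force: [1.5, 0.8, -1.7]
grip_width: 0.0527
grasp_force: 0.0
to [5.440e-01 1.040e-01 1.600e-01 1.767e+02] dp [-8.57, -10.77, 1.41] twist 0.0
to [5.440e-01 1.040e-01 8.000e-02 1.767e+02] dp [0.0, 0.0, 8.0] twist -0.0validation failed for argument at $[0]...
```

```bash
python3 -m jog '[{"dp":[-8.6,-10.8,1.4],"twist":0,"fingers":0.6},{"dp":[-8.6,-10.8,1.4],"twist":0,"fingers":0.6},{"dp":[-8.6,-10.8,1.4],"twist":0,"fingers":0.6},{"dp":[-8.6,-10.8,1.4],"twist":0,"fingers":0.6},{"dp":[-8.6,-10.8,1.4],"twist":0,"fingers":0.6}]'; python3 -c "
from h import *
plan((.544,.1045,.08,176.7))"
```

```text
time_s: 1.78
tool_pos: [0.5425, 0.1083, 0.1601]
tool_rot: [179.9, -0.0, 176.9]
force: [-0.2, 0.2, -0.3]
grip_width: 0.0522
grasp_force: 0.0
to [5.440e-01 1.040e-01 8.000e-02 1.767e+02] dp [-0.17, -0.37, 8.01] twist 0.2
```

```bash
python3 -m jog '[{"dp":[-0.2,-0.4,4],"twist":0,"fingers":0.6},{"dp":[-0.2,-0.4,8],"twist":0,"fingers":0.6},{"dp":[-0.2,-0.4,8],"twist":0,"fingers":0.6},{"dp":[-0.2,-0.4,8],"twist":0,"fingers":0},{"dp":[-0.2,-0.4,8],"twist":0,"fingers":0},{"dp":[-0.2,-0.4,8],"twist":0,"fingers":0},{"dp":[-0.2,-0.4,8],"twist":0,"fingers":0},{"dp":[-0.2,-0.4,8],"twist":0,"fingers":0}]' 8; python3 -c "
from h import *
print(tocab(env.get_obs()['tool_pos']), env.get_obs()['grip_width'])"
```

```text
time_s: 2.78
tool_pos: [0.5468, 0.1046, 0.081]
tool_rot: [179.8, 0.2, 176.8]
force: [4.1, 5.5, -1.2]
grip_width: 0.0136
grasp_force: 8.0
[-79.88282395  19.92637946] 0.013644297232843987
```

```bash
python3 -m jog '[{"dp":[1.6,1.1,0],"twist":0,"fingers":0},{"dp":[3.4,2.7,0],"twist":0,"fingers":0},{"dp":[4.9,4.5,0],"twist":0,"fingers":0},{"dp":[6.2,6.5,0],"twist":0,"fingers":0},{"dp":[7.1,8.8,0],"twist":0,"fingers":0},{"dp":[7.6,10.8,0],"twist":0,"fingers":0},{"dp":[7.9,12.7,0],"twist":0,"fingers":0},{"dp":[7.9,13.2,0],"twist":0,"fingers":0}]' 8;  python3 -m jog '[{"dp":[0,0.3,0],"twist":0,"fingers":0},{"dp":[0,0.3,0],"twist":0,"fingers":0},{"dp":[0,0.3,0],"twist":0,"fingers":0}]' 8; python3 -c "
from h import *
print(tocab(env.get_obs()['tool_pos']))
p,W,k=cam('top');cv2.imwrite('pics/t1.png',cv2.resize(p[125:265,140:340],None,fx=4,fy=4))"
```

```text
time_s: 3.78
tool_pos: [0.4727, 0.2361, 0.0802]
tool_rot: [-179.7, -0.2, 176.8]
force: [-8.1, -12.0, 11.4]
grip_width: 0.0134
grasp_force: 8.0
time_s: 4.15
tool_pos: [0.473, 0.2361, 0.0799]
tool_rot: [-179.6, -0.3, 176.6]
force: [-6.9, -10.6, 10.3]
grip_width: 0.0133
grasp_force: 8.0
[-161.07270332  147.01208506]
```

View pics/t1.png

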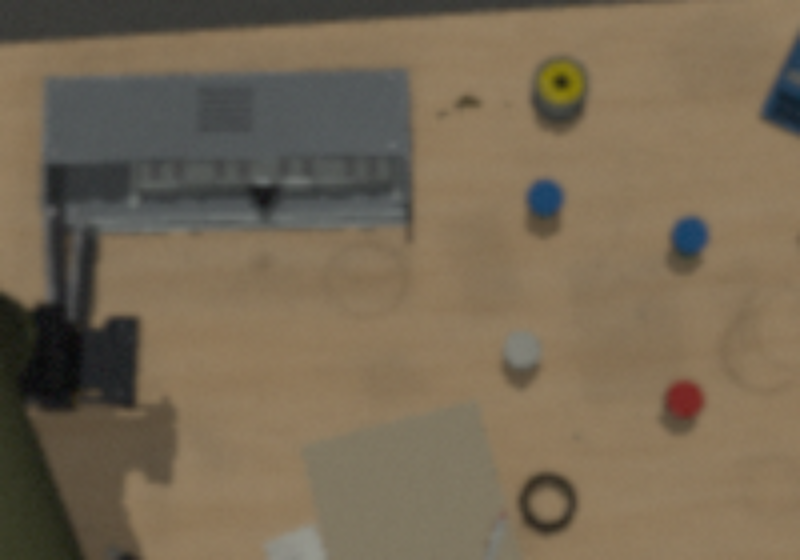

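The door is folded flat at the left jamb: leaves at crop (60-90, 220-330), pressing on the stop, with the jars unmoved. Now the rack.

```bash
python3 -c "
from h import *
o=env.get_obs();a=(*o['tool_pos'],o['tool_rot'][2])
plan((*a[:2],.13,176.7),(*cab(18,-32.5),.13,176.7),(*cab(18,-32.5),.030,176.7),(*cab(18-125,-32.5),.030,176.7))"
python3 -m jog '[{"dp":[0,-0.3,0],"twist":0,"fingers":0.35},{"dp":[0,-0.3,0],"twist":0,"fingers":0.35},{"dp":[0,-0.3,5],"twist":0,"fingers":0.35},{"dp":[0,-0.3,-2],"twist":0,"fingers":0.35},{"dp":[0,-0.3,-5],"twist":0,"fingers":0.4},{"dp":[0,-0.3,-5],"twist":0,"fingers":0.4}]' 8 
```

```text
to [4.730e-01 2.360e-01 1.300e-01 1.767e+02] dp [0.0, 0.0, -5.01] twist -0.1
to [6.420e-01 4.700e-02 1.300e-01 1.767e+02] dp [-17.92, -17.94, -0.0] twist -0.0
to [6.420e-01 4.700e-02 3.000e-02 1.767e+02] dp [0.0, 0.0, 10.0] twist -0.0
to [5.170e-01 5.400e-02 3.000e-02 1.767e+02] dp [12.5, -0.01, -0.0] twist -0.0
time_s: 4.95
tool_pos: [0.4767, 0.2402, 0.1335]
tool_rot: [179.7, 0.4, 176.7]
force: [1.0, 0.1, -0.8]
grip_width: 0.034
grasp_force: 0.0
```

I typed one row with a wrong z sign, a brief downward command. I'll check that nothing was disturbed.

```bash
python3 -m jog '[{"dp":[-8,-8,0],"twist":0,"fingers":0.4},{"dp":[-17.9,-17.9,0],"twist":0,"fingers":0.4},{"dp":[-17.9,-17.9,0],"twist":0,"fingers":0.4},{"dp":[-17.9,-17.9,0],"twist":0,"fingers":0.4},{"dp":[-17.9,-17.9,0],"twist":0,"fingers":0.4},{"dp":[-17.9,-17.9,0],"twist":0,"fingers":0.4},{"dp":[-17.9,-17.9,0],"twist":0,"fingers":0.4}]' 8;python3 -c "
from h import *
o=env.get_obs();a=(*o['tool_pos'],o['tool_rot'][2])
plan((*cab(18,-32.5),.030,176.7))
p,W,k=cam('top');a=p[125:265,140:340];p,W2,k=cam('side');
z=W[...,2];m=(z>.085)&(z<.125)&(W[...,0]>.42)&(W[...,0]<.56)&(W[...,1]>.15)&(W[...,1]<.3);print('post',m.sum(),tocab(W[m].mean(0)))
cv2.imwrite('pics/t2.png',np.hstack([cv2.resize(a[60:140,:100],None,fx=4,fy=4),cv2.resize(p[155:235,210:310],None,fx=4,fy=4)]))"
```

```text
time_s: 5.82
tool_pos: [0.6415, 0.0516, 0.1297]
tool_rot: [179.9, -0.1, 176.9]
force: [-0.1, -0.6, 0.4]
grip_width: 0.0349
grasp_force: 0.0
to [6.420e-01 4.700e-02 3.000e-02 1.767e+02] dp [-0.03, -0.49, 9.97] twist 0.2
post 19 [-163.63744771  146.15658164]
```

View pics/t2.png

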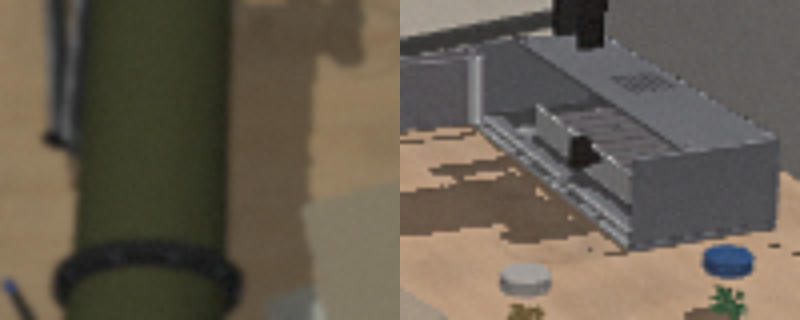

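The door is undisturbed: it stays folded at the left, and the rack and pull are visible and clear. Now grip the pull and draw the rack out.

```bash
python3 -m jog '[{"dp":[0,-0.5,4],"twist":0,"fingers":0.4},{"dp":[0,-0.5,10],"twist":0,"fingers":0.4},{"dp":[0,-0.5,10],"twist":0,"fingers":0.4},{"dp":[0,-0.5,10],"twist":0,"fingers":0.4},{"dp":[0,-0.5,10],"twist":0,"fingers":0},{"dp":[0,-0.5,10],"twist":0,"fingers":0},{"dp":[0,-0.5,10],"twist":0,"fingers":0},{"dp":[0,-0.5,10],"twist":0,"fingers":0}]' 15; python3 -c "
from h import *
print(tocab(env.get_obs()['tool_pos']))"
```

```text
time_s: 6.92
tool_pos: [0.644, 0.0492, 0.0326]
tool_rot: [179.6, 0.2, 176.9]
force: [0.2, 8.5, 4.4]
grip_width: 0.0138
grasp_force: 15.0
[ 20.31689732 -29.80559862]
```

```bash
python3 -m jog '[{"dp":[1,0,0],"twist":0,"fingers":0},{"dp":[3,0.2,0],"twist":0,"fingers":0},{"dp":[5,0.2,0],"twist":0,"fingers":0},{"dp":[7,0.2,0],"twist":0,"fingers":0},{"dp":[9,0.2,0],"twist":0,"fingers":0},{"dp":[11,0.2,0],"twist":0,"fingers":0},{"dp":[12.6,0.2,0],"twist":0,"fingers":0},{"dp":[13,0.2,0],"twist":0,"fingers":0}]' 15; python3 -m jog '[{"dp":[0.2,0,0],"twist":0,"fingers":0},{"dp":[0.2,0,0],"twist":0,"fingers":0},{"dp":[0.2,0,0],"twist":0,"fingers":0}]' 15;python3 -c "
from h import *
print(tocab(env.get_obs()['tool_pos']))"
```

```text
time_s: 7.92
tool_pos: [0.5181, 0.055, 0.0327]
tool_rot: [179.8, 0.8, 176.8]
force: [16.5, 2.9, -11.0]
grip_width: 0.0138
grasp_force: 14.9
time_s: 8.3
tool_pos: [0.5126, 0.055, 0.0318]
tool_rot: [179.9, 0.3, 176.7]
force: [2.2, 2.1, -0.1]
grip_width: 0.0144
grasp_force: 1.5
[-111.18510036  -31.44866841]
```

```bash
python3 -m jog '[{"dp":[0,0,0],"twist":0,"fingers":0.35},{"dp":[0,0,0],"twist":0,"fingers":0.35},{"dp":[0,0,0],"twist":0,"fingers":0.35},{"dp":[0,0,-5],"twist":0,"fingers":0.35},{"dp":[0,0,-10],"twist":0,"fingers":0.35},{"dp":[0,0,-10],"twist":0,"fingers":0.35}]' 8; python3 -c "
from h import *
plan((.4784,-.1824,.13,86.7))"
```

```text
time_s: 9.05
tool_pos: [0.5133, 0.0539, 0.1342]
tool_rot: [179.8, 0.4, 176.7]
force: [0.3, -1.7, 0.0]
grip_width: 0.0306
grasp_force: 0.0
to [ 0.478 -0.182  0.13  86.7  ] dp [2.11, -23.79, 0.42] twist 90.0
```

```bash
python3 -m jog '[{"dp":[2.1,-23.8,0.4],"twist":90,"fingers":0.8},{"dp":[2.1,-23.8,0.4],"twist":90,"fingers":0.8},{"dp":[2.1,-23.8,0.4],"twist":90,"fingers":0.8},{"dp":[2.1,-23.8,0.4],"twist":90,"fingers":0.8},{"dp":[2.1,-23.8,0.4],"twist":90,"fingers":0.8},{"dp":[2.1,-23.8,0.4],"twist":90,"fingers":0.8},{"dp":[2.1,-23.8,0.4],"twist":90,"fingers":0.8},{"dp":[2.1,-23.8,0.4],"twist":90,"fingers":0.8}]' 8; python3 -c "
from h import *; from m import jars
p,W,k=cam('top'); cv2.imwrite('pics/t3.png',cv2.convertScaleAbs(cv2.resize(p[135:275,145:335],None,fx=4.2,fy=4.2),alpha=1.6)); jars(p,W); p,W,k=cam('side'); jars(p,W)
plan((.4784,-.1824,.13,86.7))"
```

```text
time_s: 10.05
tool_pos: [0.4747, -0.1826, 0.125]
tool_rot: [-179.9, -0.0, 90.4]
force: [0.3, -0.0, 0.8]
grip_width: 0.0697
grasp_force: 0.0
blue 14 [335. 148.] mean [ 0.7067 -0.447   0.0443] mid [ 0.7076 -0.4461  0.0401]
blue 47 [312. 184.] mean [ 0.5752 -0.3467  0.0473] mid [ 0.5752 -0.3468  0.0475]
red 66 [311. 224.] mean [ 0.423  -0.3271  0.0466] mid [ 0.4227 -0.328   0.0458]
blue 70 [292. 220.] mean [ 0.6188 -0.2212  0.0467] mid [ 0.6207 -0.2182  0.045 ]
blue 85 [305. 241.] mean [ 0.5746 -0.352   0.0469] mid [ 0.574  -0.3497  0.0449]
red 128 [247. 251.] mean [ 0.4205 -0.3323  0.046 ] mid [ 0.4225 -0.3294  0.0438]
white 146 [243. 201.] mean [ 0.574  -0.0032  0.0331] mid [0.57   0.0036 0.0326]
white 14 [237. 224.] mean [ 0.4663 -0.1849  0.0485] mid [ 0.466  -0.1837  0.0484]
to [ 0.478 -0.182  0.13  86.7  ] dp [0.01, 0.36, -0.48] twist 4.0
```

View pics/t3.png

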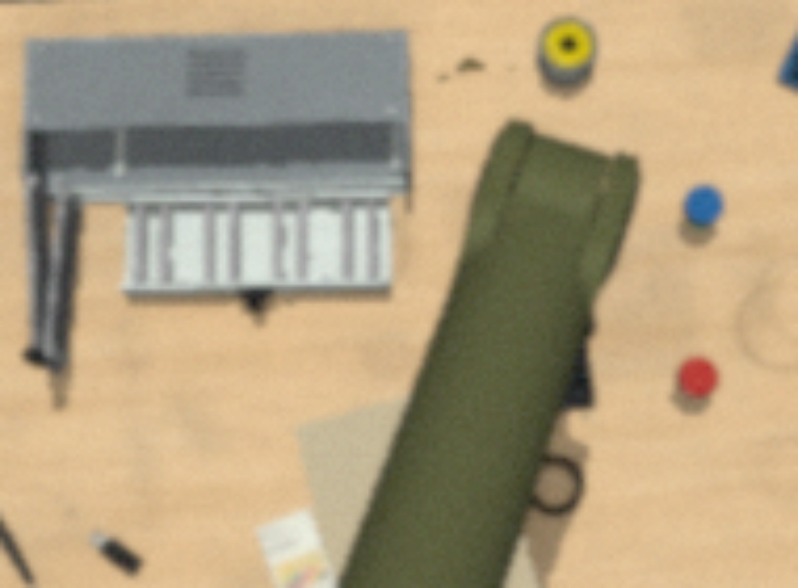

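The rack is fully out. The bar pairs are at crop columns 140/165, 210/235, 278/302 and 348/373, the front lip at row ≈290, and the door is still folded at left. The white jar is under the gripper. I'll work out the cradles and plan the descent.

```bash
python3 -c "
from h import *
p,W,k=cam('top')
r=lambda u,v,z: tocab(ray(k,145+(u-1.6)/4.2,135+(v-1.6)/4.2,z)).round(1)
for u in (140,165,210,235,278,302,348,373): print(u,r(u,245,.031))
print('lipF',r(200,291,.036),r(370,288,.036),'lipB',r(200,203,.036),r(370,200,.036),'pull',r(258,297,.046))
plan((.4784,-.1824,.13,86.7),(.4784,-.1824,.031,86.7))"
```

```text
140 [-52.4  72. ]
165 [-52.6  49.6]
210 [-53.1   9.4]
235 [-53.3 -12.9]
278 [-53.7 -51.3]
302 [-54.  -72.7]
348 [ -54.4 -113.8]
373 [ -54.7 -136.1]
lipF [-95.8  16.7] [ -94.7 -133.7] lipB [-15.6  18.4] [ -14.5 -133.6] pull [-103.6  -36. ]
to [ 0.478 -0.182  0.13  86.7  ] dp [0.0, 0.34, -0.47] twist 4.2
to [ 4.78e-01 -1.82e-01  3.10e-02  8.67e+01] dp [0.0, 0.0, 9.9] twist -0.0
```

```bash
python3 -m jog '[{"dp":[0,0.35,3],"twist":4.2,"fingers":0.8},{"dp":[0,0.35,7],"twist":4.2,"fingers":0.8},{"dp":[0,0.35,9.4],"twist":4.2,"fingers":0.8},{"dp":[0,0.35,9.4],"twist":4.2,"fingers":0.8},{"dp":[0,0.35,9.4],"twist":4.2,"fingers":0.2},{"dp":[0,0.35,9.4],"twist":4.2,"fingers":0.2},{"dp":[0,0.35,9.4],"twist":4.2,"fingers":0.2},{"dp":[0,0.35,9.4],"twist":4.2,"fingers":0.2}]' 20; python3 -c "
from h import *
plan((.4784,-.1824,.13,86.7),(*cab(85,-195),.17,86.7),(*cab(85,-195),.10,86.7))"
```

```text
time_s: 11.2
tool_pos: [0.4796, -0.1825, 0.0327]
tool_rot: [179.9, -0.0, 86.6]
force: [-0.5, 0.5, 0.0]
grip_width: 0.0375
grasp_force: 0.0
to [ 0.478 -0.182  0.13  86.7  ] dp [0.01, -0.12, -9.73] twist -0.1
to [ 0.699 -0.119  0.17  86.7  ] dp [7.56, 21.67, -4.0] twist -0.0
to [ 0.699 -0.119  0.1   86.7  ] dp [0.0, 0.0, 7.0] twist -0.0
```

```bash
python3 -m jog '[{"dp":[0,0,0],"twist":0,"fingers":0.2},{"dp":[0,0,0],"twist":0,"fingers":0.2},{"dp":[0,0,0],"twist":0,"fingers":0.2},{"dp":[0,0,-4],"twist":0,"fingers":0.2},{"dp":[0,0,-9],"twist":0,"fingers":0.2},{"dp":[0,0,-13.7],"twist":0,"fingers":0.2},{"dp":[0,0,-13.7],"twist":0,"fingers":0.2}]' 20 && python3 -m jog '[{"dp":[1.5,5,0],"twist":0,"fingers":0.2},{"dp":[3,10,0],"twist":0,"fingers":0.2},{"dp":[4.5,14,0],"twist":0,"fingers":0.2},{"dp":[6.5,18,0],"twist":0,"fingers":0.2},{"dp":[7.5,21.6,0],"twist":0,"fingers":0.2},{"dp":[7.5,21.6,0],"twist":0,"fingers":0.2},{"dp":[7.5,21.6,0],"twist":0,"fingers":0.2}]' 20; python3 -c "
from h import *
o=env.get_obs(); print(tocab(o['tool_pos']),o['tool_pos'][2]); plan((*cab(85,-190),.101,86.7))"
```

```text
time_s: 12.08
tool_pos: [0.4816, -0.1834, 0.1726]
tool_rot: [179.6, -0.0, 86.6]
force: [-0.4, -0.1, -1.7]
grip_width: 0.034
grasp_force: 20.0
time_s: 12.95
tool_pos: [0.6979, -0.1215, 0.1673]
tool_rot: [-179.8, 0.0, 86.5]
force: [-0.9, -0.8, -1.1]
grip_width: 0.0338
grasp_force: 20.0
[  83.90803575 -197.16539807] 0.16734175389135617
to [ 0.699 -0.114  0.101 86.7  ] dp [0.72, 0.11, 6.63] twist -0.2
```

```bash
python3 -m jog '[{"dp":[0.3,0,3.5],"twist":0,"fingers":0.2},{"dp":[0.3,0,6.6],"twist":0,"fingers":0.2},{"dp":[0.3,0,6.6],"twist":0,"fingers":0.2},{"dp":[0.3,0,6.6],"twist":0,"fingers":0.2}]' 20; python3 -c "
from h import *
o=env.get_obs(); t=o['tool_pos'];print(tocab(t),t[2])
p,W,k=cam('side'); m=(np.hypot(W[...,0]-t[0],W[...,1]-t[1])<.03)&(W[...,2]<t[2]+.03)&(W[...,2]>.03); print(np.percentile(W[m][:,2],[0,5,20,50])); 
c,R,tt=k; q=R@t+tt; u=int(c['fx']*q[0]/q[2]+c['cx']); v=int(c['fy']*q[1]/q[2]+c['cy']); print(u,v)
cv2.imwrite('pics/j1.png',cv2.convertScaleAbs(cv2.resize(p[v-40:v+40,u-50:u+50],None,fx=6,fy=6),alpha=1.6))"
```

```text
time_s: 13.45
tool_pos: [0.6996, -0.1185, 0.1047]
tool_rot: [179.9, 0.0, 86.5]
force: [0.6, 0.1, -1.0]
grip_width: 0.0332
grasp_force: 20.0
[  85.41038406 -194.0885024 ] 0.10474420153179836
[0.03021791 0.03624418 0.05711884 0.10996682]
297 185
```

View pics/j1.png

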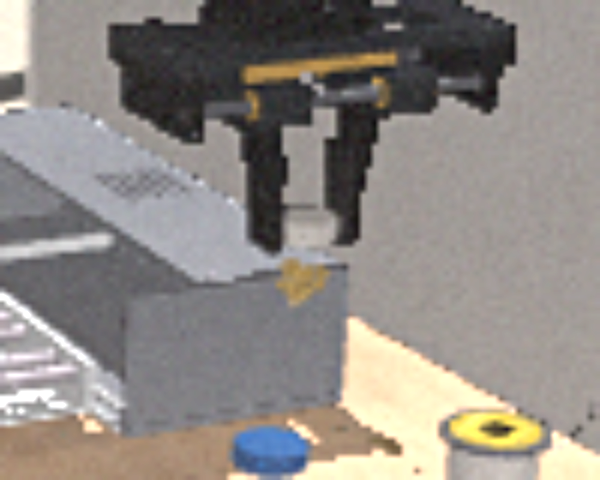

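The lid is held between the pads with the jar upright beside the wall top, at picture (310,225). Now I tip it over the wall edge with a light grip.

```bash
python3 -m jog '[{"dp":[0.6,0,0.4],"twist":0,"fingers":0.2},{"dp":[1.5,0,0.1],"twist":0,"fingers":0.2},{"dp":[2.5,0,0],"twist":0,"fingers":0.2},{"dp":[3.4,0,0.2],"twist":0,"fingers":0.2},{"dp":[4.3,0,0.6],"twist":0,"fingers":0.2},{"dp":[5.0,0,1.2],"twist":0,"fingers":0.2},{"dp":[5.4,0,1.7],"twist":0,"fingers":0.2},{"dp":[5.4,0,1.7],"twist":0,"fingers":0.2}]' 7; python3 -c "
from h import *
o=env.get_obs(); t=o['tool_pos'];print(tocab(t),t[2])
p,W,k=cam('side'); c,R,tt=k; q=R@t+tt; u=int(c['fx']*q[0]/q[2]+c['cx']); v=int(c['fy']*q[1]/q[2]+c['cy'])
cv2.imwrite('pics/j2.png',cv2.convertScaleAbs(cv2.resize(p[v-40:v+40,u-50:u+50],None,fx=6,fy=6),alpha=1.6))"
```

```text
time_s: 14.5
tool_pos: [0.7029, -0.0634, 0.0862]
tool_rot: [180.0, -0.0, 86.6]
force: [-1.4, 0.9, 1.5]
grip_width: 0.0339
grasp_force: 7.0
[  85.59429581 -138.80043889] 0.08615035185940895
```

View pics/j2.png

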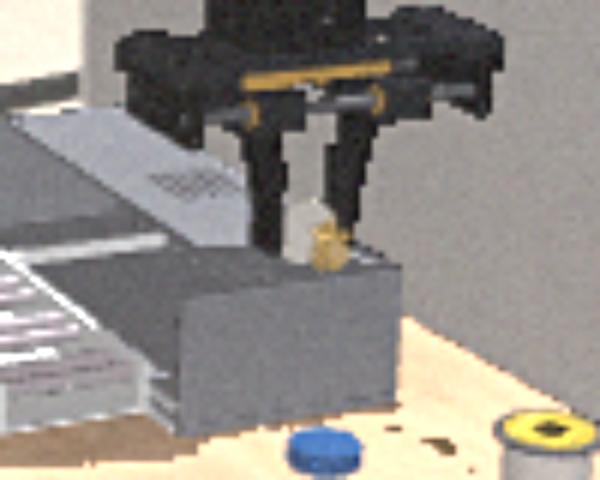

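The jar now lies horizontally, lid to +y over the roof, at picture (310,235). I'll grip it firmly, lift, turn a quarter and carry it over cradle 1.

```bash
python3 -m jog '[{"dp":[0,0,0],"twist":0,"fingers":0.2},{"dp":[0,0,0],"twist":0,"fingers":0.2},{"dp":[0,0,-3],"twist":0,"fingers":0.2},{"dp":[0,0,-6.5],"twist":0,"fingers":0.2},{"dp":[0,0,-6.5],"twist":0,"fingers":0.2}]' 35; python3 -c "
from h import *
plan((*cab(-68.5,61),.15,176.7),(*cab(-68.5,61),.037,176.7))"
```

```text
time_s: 15.18
tool_pos: [0.7044, -0.0651, 0.1541]
tool_rot: [179.7, 0.0, 86.5]
force: [0.7, 0.3, -0.8]
grip_width: 0.0328
grasp_force: 35.0
to [5.600e-01 1.450e-01 1.500e-01 1.767e+02] dp [20.09, -15.64, 0.41] twist -90.2
to [5.600e-01 1.450e-01 3.700e-02 1.767e+02] dp [0.0, 0.0, 11.3] twist -0.0
```

```bash
python3 -m jog '[{"dp":[2.5,-2,0.4],"twist":-10,"fingers":0.2},{"dp":[5,-4,0.4],"twist":-20,"fingers":0.2},{"dp":[7.5,-6,0.4],"twist":-30,"fingers":0.2},{"dp":[10,-8,0.4],"twist":-40,"fingers":0.2},{"dp":[13,-10,0.4],"twist":-50,"fingers":0.2},{"dp":[16,-12.5,0.4],"twist":-60,"fingers":0.2},{"dp":[20.1,-15.6,0.4],"twist":-70,"fingers":0.2},{"dp":[20.1,-15.6,0.4],"twist":-80,"fingers":0.2}]' 35; python3 -m jog '[{"dp":[0,0,0],"twist":-10,"fingers":0.2},{"dp":[0,0,0],"twist":-10,"fingers":0.2},{"dp":[0,0,0],"twist":-10,"fingers":0.2}]' 35; python3 -c "
from h import *
t=env.get_obs()['tool_pos']
plan((*cab(-68.5,61),.15,176.7),(*cab(-68.5,61),.037,176.7))
p,W,k=cam('side'); c,R,tt=k; q=R@t+tt; u=int(c['fx']*q[0]/q[2]+c['cx']); v=int(c['fy']*q[1]/q[2]+c['cy'])
cv2.imwrite('pics/j3.png',cv2.convertScaleAbs(cv2.resize(p[v-30:v+50,u-50:u+50],None,fx=6,fy=6),alpha=1.6))"
```

```text
time_s: 16.18
tool_pos: [0.5556, 0.1512, 0.1453]
tool_rot: [180.0, -0.2, 167.3]
force: [0.6, -0.3, -1.0]
grip_width: 0.0331
grasp_force: 35.0
time_s: 16.55
tool_pos: [0.5587, 0.1457, 0.1463]
tool_rot: [-180.0, -0.1, 176.4]
force: [0.7, 0.3, -0.7]
grip_width: 0.0327
grasp_force: 35.0
to [5.600e-01 1.450e-01 1.500e-01 1.767e+02] dp [-0.18, -0.07, -0.37] twist -0.3
to [5.600e-01 1.450e-01 3.700e-02 1.767e+02] dp [0.0, 0.0, 11.3] twist -0.0
```

View pics/j3.png

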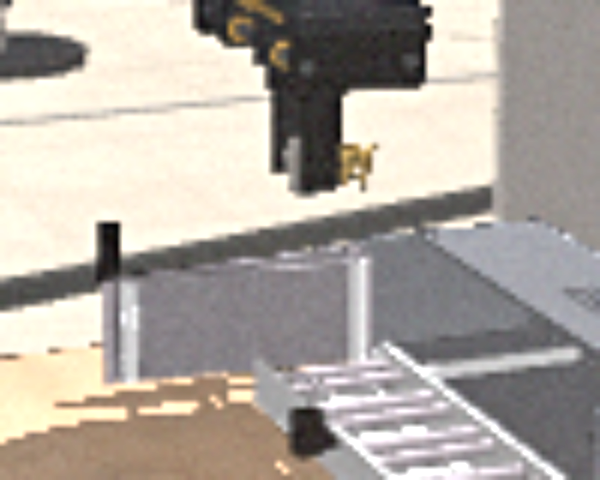

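The jar is held level, lid towards the robot, above cradle 1. Lower and release.

```bash
python3 -m jog '[{"dp":[-0.2,-0.1,4],"twist":0,"fingers":0.2},{"dp":[-0.2,-0.1,8],"twist":0,"fingers":0.2},{"dp":[-0.2,-0.1,10],"twist":0,"fingers":0.2},{"dp":[-0.2,-0.1,10.9],"twist":0,"fingers":0.2},{"dp":[-0.2,-0.1,10.9],"twist":0,"fingers":0.2},{"dp":[-0.2,-0.1,10.9],"twist":0,"fingers":0.2}]' 15; python3 -m jog '[{"dp":[0,0,0],"twist":0,"fingers":0.5},{"dp":[0,0,0],"twist":0,"fingers":0.5},{"dp":[0,0,0],"twist":0,"fingers":0.5},{"dp":[0,0,-6],"twist":0,"fingers":0.5},{"dp":[0,0,-11],"twist":0,"fingers":0.5},{"dp":[0,0,-11],"twist":0,"fingers":0.5}]' 15; python3 -c "
from h import *; from m import jars
p,W,k=cam('side'); jars(p,W); p,W,k=cam('top'); jars(p,W)
plan((.6200,-.2160,.14,86.7))"
```

```text
time_s: 17.35
tool_pos: [0.5616, 0.1452, 0.0389]
tool_rot: [180.0, 0.1, 176.5]
force: [0.7, -0.7, -0.3]
grip_width: 0.0337
grasp_force: 15.0
time_s: 18.1
tool_pos: [0.5643, 0.1459, 0.1533]
tool_rot: [179.8, 0.5, 176.5]
force: [-0.5, 0.0, -1.5]
grip_width: 0.0437
grasp_force: 0.0
blue 73 [292. 220.] mean [ 0.6185 -0.2211  0.0467] mid [ 0.6197 -0.2167  0.0453]
blue 85 [305. 241.] mean [ 0.5743 -0.3524  0.0471] mid [ 0.5751 -0.3504  0.0451]
red 130 [247. 251.] mean [ 0.4204 -0.3325  0.046 ] mid [ 0.422  -0.3279  0.0435]
white 25 [252. 198.] mean [0.6104 0.0038 0.0364] mid [0.6089 0.0013 0.0357]
white 18 [235. 194.] mean [0.5807 0.0713 0.0314] mid [0.5813 0.0719 0.0312]
white 105 [241. 203.] mean [ 0.5637 -0.0119  0.0326] mid [0.5671 0.0041 0.0327]
blue 14 [335. 148.] mean [ 0.7069 -0.4469  0.0447] mid [ 0.7077 -0.4467  0.0403]
blue 44 [276. 174.] mean [ 0.6202 -0.2155  0.0469] mid [ 0.6198 -0.2162  0.0463]
blue 47 [312. 184.] mean [ 0.5755 -0.3469  0.0462] mid [ 0.5762 -0.3477  0.0476]
red 66 [311. 224.] mean [ 0.423  -0.3271  0.0468] mid [ 0.4231 -0.328   0.0463]
to [ 0.62  -0.216  0.14  86.7  ] dp [-8.05, -35.7, 0.85] twist 89.9
```

```bash
python3 -m jog '[{"dp":[-8,-35.7,0.8],"twist":90,"fingers":0.8},{"dp":[-8,-35.7,0.8],"twist":90,"fingers":0.8},{"dp":[-8,-35.7,0.8],"twist":90,"fingers":0.8},{"dp":[-8,-35.7,0.8],"twist":90,"fingers":0.8},{"dp":[-8,-35.7,0.8],"twist":90,"fingers":0.8},{"dp":[-8,-35.7,0.8],"twist":90,"fingers":0.8},{"dp":[-8,-35.7,0.8],"twist":90,"fingers":0.8},{"dp":[-8,-35.7,0.8],"twist":90,"fingers":0.8}]'; python3 -c "
from h import *; from m import jars
p,W,k=cam('side'); jars(p,W); p,W,k=cam('top')
cv2.imwrite('pics/t4.png',cv2.convertScaleAbs(cv2.resize(p[135:275,145:335],None,fx=4.2,fy=4.2),alpha=1.6))
plan((.6200,-.2160,.03,86.7))"
```

```text
time_s: 19.2
tool_pos: [0.6179, -0.2171, 0.1377]
tool_rot: [-179.8, -0.0, 90.1]
force: [-0.5, 0.3, -0.3]
grip_width: 0.0694
grasp_force: 0.0
blue 59 [291. 220.] mean [ 0.6173 -0.221   0.0457] mid [ 0.619  -0.2181  0.0443]
blue 92 [305. 242.] mean [ 0.5739 -0.3527  0.0467] mid [ 0.5758 -0.3498  0.0448]
red 129 [247. 251.] mean [ 0.4204 -0.3325  0.0461] mid [ 0.4228 -0.3293  0.0439]
white 137 [243. 202.] mean [ 0.5717 -0.0077  0.0333] mid [0.5709 0.0035 0.0325]
white 18 [235. 194.] mean [0.5802 0.0702 0.0319] mid [0.5804 0.069  0.0317]
to [ 6.20e-01 -2.16e-01  3.00e-02  8.67e+01] dp [-0.01, 0.17, 10.79] twist 3.9
```

View pics/t4.png

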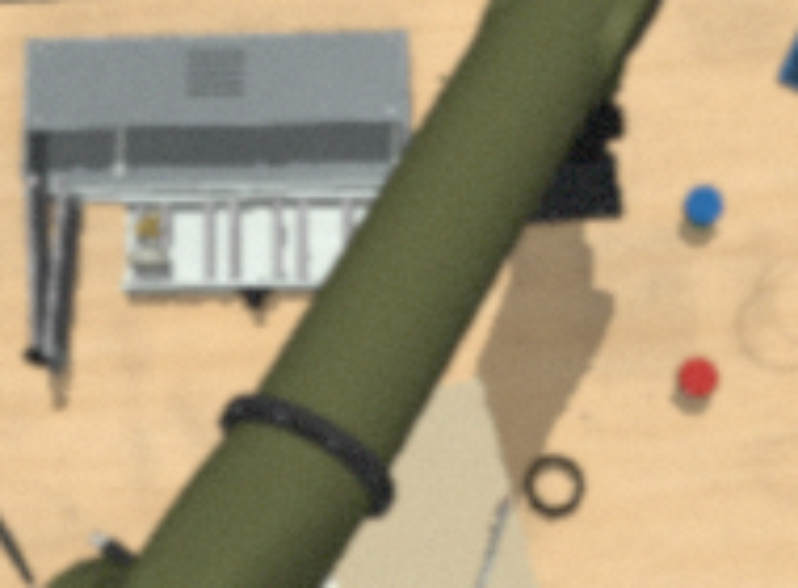

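The white jar lies in cradle 1, lid (150,262) towards the pull. Same procedure for the first blue jar.

```bash
python3 -m jog '[{"dp":[0,0.2,4],"twist":3.9,"fingers":0.8},{"dp":[0,0.2,8],"twist":3.9,"fingers":0.8},{"dp":[0,0.2,10.7],"twist":3.9,"fingers":0.8},{"dp":[0,0.2,10.7],"twist":3.9,"fingers":0.8},{"dp":[0,0.2,10.7],"twist":3.9,"fingers":0.2},{"dp":[0,0.2,10.7],"twist":3.9,"fingers":0.2},{"dp":[0,0.2,10.7],"twist":3.9,"fingers":0.2},{"dp":[0,0.2,10.7],"twist":3.9,"fingers":0.2}]' 20; python3 -m jog '[{"dp":[0,0,0],"twist":0,"fingers":0.2},{"dp":[0,0,0],"twist":0,"fingers":0.2},{"dp":[0,0,0],"twist":0,"fingers":0.2},{"dp":[0,0,-4],"twist":0,"fingers":0.2},{"dp":[0,0,-9],"twist":0,"fingers":0.2},{"dp":[0,0,-12],"twist":0,"fingers":0.2},{"dp":[0,0,-12],"twist":0,"fingers":0.2}]' 20; python3 -c "
from h import *
plan((*cab(85,-194),.152,86.7),(*cab(85,-194),.101,86.7))"
```

```text
time_s: 20.3
tool_pos: [0.6218, -0.216, 0.0339]
tool_rot: [179.9, -0.0, 86.7]
force: [0.5, -0.6, 0.8]
grip_width: 0.0376
grasp_force: 0.0
time_s: 21.18
tool_pos: [0.6226, -0.2168, 0.1556]
tool_rot: [179.8, 0.0, 86.7]
force: [-0.0, 0.4, -1.4]
grip_width: 0.0337
grasp_force: 20.0
to [ 0.699 -0.118  0.152 86.7  ] dp [10.26, 7.08, 0.36] twist 0.0
to [ 0.699 -0.118  0.101 86.7  ] dp [0.0, 0.0, 5.1] twist -0.0
```

```bash
python3 -m jog '[{"dp":[4,3,0.3],"twist":0,"fingers":0.2},{"dp":[7,5,0.3],"twist":0,"fingers":0.2},{"dp":[10.2,7.1,0.3],"twist":0,"fingers":0.2},{"dp":[10.2,7.1,0.3],"twist":0,"fingers":0.2},{"dp":[10.2,7.1,3],"twist":0,"fingers":0.2},{"dp":[10.2,7.1,5.4],"twist":0,"fingers":0.2},{"dp":[10.2,7.1,5.4],"twist":0,"fingers":0.2},{"dp":[10.2,7.1,5.4],"twist":0,"fingers":0.2}]' 20; python3 -c "
from h import *
t=env.get_obs()['tool_pos'];print(tocab(t),t[2])"
```

```text
time_s: 22.18
tool_pos: [0.698, -0.119, 0.0994]
tool_rot: [-180.0, 0.0, 86.7]
force: [-0.0, -0.0, -0.0]
grip_width: 0.0339
grasp_force: 20.0
[  83.82498895 -194.6546143 ] 0.09939048317528953
```

```bash
python3 -m jog '[{"dp":[0.6,0,-0.2],"twist":0,"fingers":0.2},{"dp":[1.5,0,-0.5],"twist":0,"fingers":0.2},{"dp":[2.5,0,-0.6],"twist":0,"fingers":0.2},{"dp":[3.4,0,-0.4],"twist":0,"fingers":0.2},{"dp":[4.3,0,0],"twist":0,"fingers":0.2},{"dp":[5.0,0,0.6],"twist":0,"fingers":0.2},{"dp":[5.5,0,1.1],"twist":0,"fingers":0.2},{"dp":[5.5,0,1.1],"twist":0,"fingers":0.2}]' 7; python3 -m jog '[{"dp":[0,0,0],"twist":0,"fingers":0.2},{"dp":[0,0,0],"twist":0,"fingers":0.2},{"dp":[0,0,-3],"twist":0,"fingers":0.2},{"dp":[0,0,-6.5],"twist":0,"fingers":0.2},{"dp":[0,0,-6.5],"twist":0,"fingers":0.2}]' 35; python3 -c "
from h import *
plan((*cab(-71,-1),.15,176.7),(*cab(-71,-1),.037,176.7))"
```

```text
time_s: 23.18
tool_pos: [0.7014, -0.063, 0.0878]
tool_rot: [-180.0, 0.0, 86.7]
force: [1.2, 0.7, -0.1]
grip_width: 0.0343
grasp_force: 7.0
time_s: 23.8
tool_pos: [0.7029, -0.0644, 0.1563]
tool_rot: [179.7, 0.0, 86.7]
force: [0.0, 0.1, -0.7]
grip_width: 0.0335
grasp_force: 35.0
to [5.540e-01 8.300e-02 1.500e-01 1.767e+02] dp [13.87, -15.68, 0.63] twist -90.0
to [5.540e-01 8.300e-02 3.700e-02 1.767e+02] dp [0.0, 0.0, 11.3] twist -0.0
```

```bash
python3 -m jog '[{"dp":[2,-2,0.6],"twist":-10,"fingers":0.2},{"dp":[4,-4,0.6],"twist":-20,"fingers":0.2},{"dp":[6,-6,0.6],"twist":-30,"fingers":0.2},{"dp":[8,-8,0.6],"twist":-40,"fingers":0.2},{"dp":[10,-10,0.6],"twist":-50,"fingers":0.2},{"dp":[12,-13,0.6],"twist":-60,"fingers":0.2},{"dp":[13.9,-15.7,0.6],"twist":-70,"fingers":0.2},{"dp":[13.9,-15.7,0.6],"twist":-80,"fingers":0.2}]' 35; python3 -m jog '[{"dp":[0,0,0],"twist":-10,"fingers":0.2},{"dp":[0,0,0],"twist":-10,"fingers":0.2},{"dp":[0,0,0],"twist":-10,"fingers":0.2}]' 35; python3 -c "
from h import *
t=env.get_obs()['tool_pos']
plan((*cab(-71,-1),.037,176.7))
p,W,k=cam('side'); c,R,tt=k; q=R@t+tt; u=int(c['fx']*q[0]/q[2]+c['cx']); v=int(c['fy']*q[1]/q[2]+c['cy'])
cv2.imwrite('pics/j4.png',cv2.convertScaleAbs(cv2.resize(p[v-30:v+50,u-50:u+50],None,fx=6,fy=6),alpha=1.6))"
```

```text
time_s: 24.8
tool_pos: [0.5497, 0.0869, 0.1458]
tool_rot: [180.0, -0.2, 167.3]
force: [0.2, -0.2, -0.2]
grip_width: 0.0332
grasp_force: 35.0
time_s: 25.18
tool_pos: [0.5522, 0.0841, 0.1466]
tool_rot: [-180.0, -0.1, 176.5]
force: [-0.4, -0.3, -1.2]
grip_width: 0.0333
grasp_force: 35.0
to [5.540e-01 8.300e-02 3.700e-02 1.767e+02] dp [-0.23, -0.08, 10.96] twist -0.2
```

View pics/j4.png

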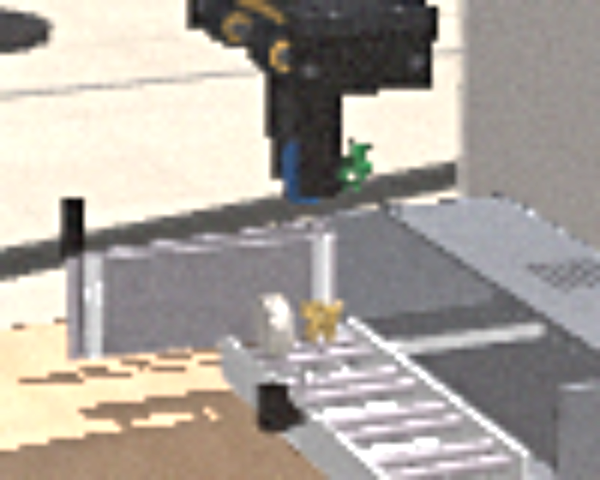

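Blue is held level with its lid to the front, and white lies properly in cradle 1. Lower into cradle 2, then on to the next blue jar.

```bash
python3 -m jog '[{"dp":[-0.2,-0.1,4],"twist":0,"fingers":0.2},{"dp":[-0.2,-0.1,8],"twist":0,"fingers":0.2},{"dp":[-0.2,-0.1,10],"twist":0,"fingers":0.2},{"dp":[-0.2,-0.1,11],"twist":0,"fingers":0.2},{"dp":[-0.2,-0.1,11],"twist":0,"fingers":0.2},{"dp":[-0.2,-0.1,11],"twist":0,"fingers":0.2}]' 15; python3 -m jog '[{"dp":[0,0,0],"twist":0,"fingers":0.5},{"dp":[0,0,0],"twist":0,"fingers":0.5},{"dp":[0,0,0],"twist":0,"fingers":0.5},{"dp":[0,0,-6],"twist":0,"fingers":0.5},{"dp":[0,0,-11],"twist":0,"fingers":0.5},{"dp":[0,0,-11],"twist":0,"fingers":0.5}]' 15; python3 -c "
from h import *; from m import jars
p,W,k=cam('top'); jars(p,W)
plan((.5755,-.3475,.14,86.7))"
```

```text
time_s: 25.98
tool_pos: [0.5552, 0.0837, 0.0378]
tool_rot: [180.0, 0.1, 176.7]
force: [0.5, 0.7, -0.3]
grip_width: 0.0341
grasp_force: 15.0
time_s: 26.72
tool_pos: [0.5576, 0.0835, 0.1518]
tool_rot: [179.8, 0.5, 176.7]
force: [0.5, 0.4, -1.2]
grip_width: 0.0438
grasp_force: 0.0
blue 47 [312. 184.] mean [ 0.5754 -0.3469  0.0466] mid [ 0.5752 -0.3477  0.0454]
red 68 [311. 224.] mean [ 0.4231 -0.3275  0.0469] mid [ 0.4232 -0.3279  0.0476]
to [ 0.576 -0.348  0.14  86.7  ] dp [-4.44, -42.91, 0.93] twist 90.0
```

```bash
python3 -m jog '[{"dp":[-4.4,-42.9,0.9],"twist":90,"fingers":0.8},{"dp":[-4.4,-42.9,0.9],"twist":90,"fingers":0.8},{"dp":[-4.4,-42.9,0.9],"twist":90,"fingers":0.8},{"dp":[-4.4,-42.9,0.9],"twist":90,"fingers":0.8},{"dp":[-4.4,-42.9,0.9],"twist":90,"fingers":0.8},{"dp":[-4.4,-42.9,0.9],"twist":90,"fingers":0.8},{"dp":[-4.4,-42.9,0.9],"twist":90,"fingers":0.8},{"dp":[-4.4,-42.9,0.9],"twist":90,"fingers":0.8}]'; python3 -c "
from h import *; from m import jars
p,W,k=cam('side'); jars(p,W)
plan((.5750,-.3475,.033,86.7))"
```

```text
time_s: 27.78
tool_pos: [0.5696, -0.3543, 0.1362]
tool_rot: [-179.7, 0.2, 89.9]
force: [0.7, 0.7, 0.8]
grip_width: 0.0694
grasp_force: 0.0
blue 39 [227. 190.] mean [0.5519 0.0726 0.0499] mid [0.5527 0.0723 0.05  ]
blue 51 [305. 243.] mean [ 0.5721 -0.3542  0.0454] mid [ 0.5737 -0.35    0.0445]
red 129 [247. 251.] mean [ 0.4202 -0.3328  0.0461] mid [ 0.4222 -0.3285  0.0437]
white 138 [245. 203.] mean [ 0.5742 -0.016   0.0333] mid [0.5756 0.001  0.0301]
white 17 [236. 194.] mean [0.5859 0.0713 0.0313] mid [0.5868 0.0727 0.0306]
white 17 [242. 198.] mean [0.5874 0.0321 0.0311] mid [0.5893 0.0327 0.0308]
white 14 [330. 223.] mean [ 0.725  -0.2575  0.0305] mid [ 0.7256 -0.2564  0.029 ]
to [ 5.75e-01 -3.48e-01  3.30e-02  8.67e+01] dp [0.34, 0.39, 10.28] twist 3.1
```

```bash
python3 -m jog '[{"dp":[0.2,0.3,4],"twist":3.1,"fingers":0.8},{"dp":[0.2,0.3,8],"twist":3.1,"fingers":0.8},{"dp":[0.2,0.3,10.4],"twist":3.1,"fingers":0.8},{"dp":[0.2,0.3,10.4],"twist":3.1,"fingers":0.8},{"dp":[0.2,0.3,10.4],"twist":3.1,"fingers":0.8}]' 20; python3 -c "
from h import *
plan((.5750,-.3475,.033,86.7))"
```

```text
time_s: 28.45
tool_pos: [0.5775, -0.3461, 0.0355]
tool_rot: [179.9, 0.1, 87.7]
force: [0.4, -1.1, 0.9]
grip_width: 0.0695
grasp_force: 0.0
to [ 5.75e-01 -3.48e-01  3.30e-02  8.67e+01] dp [-0.15, -0.25, 0.25] twist 1.0
```

```bash
python3 -m jog '[{"dp":[0,-0.2,0.3],"twist":1,"fingers":0.2},{"dp":[0,-0.2,0.3],"twist":1,"fingers":0.2},{"dp":[0,-0.2,0.3],"twist":1,"fingers":0.2},{"dp":[0,-0.2,0.3],"twist":1,"fingers":0.2},{"dp":[0,-0.2,0.3],"twist":1,"fingers":0.2},{"dp":[0,-0.2,0.3],"twist":1,"fingers":0.2},{"dp":[0,-0.2,0.3],"twist":1,"fingers":0.2}]' 20; python3 -m jog '[{"dp":[0,0,-4],"twist":0,"fingers":0.2},{"dp":[0,0,-9],"twist":0,"fingers":0.2},{"dp":[0,0,-12],"twist":0,"fingers":0.2},{"dp":[0,0,-12],"twist":0,"fingers":0.2}]' 20; python3 -c "
from h import *
plan((*cab(85,-194),.152,86.7))"
```

```text
time_s: 29.32
tool_pos: [0.575, -0.3454, 0.0314]
tool_rot: [180.0, 0.0, 86.7]
force: [0.3, 0.2, 1.7]
grip_width: 0.0336
grasp_force: 20.0
time_s: 29.82
tool_pos: [0.5758, -0.3466, 0.1538]
tool_rot: [179.8, 0.1, 86.7]
force: [-0.0, 0.0, 0.2]
grip_width: 0.0336
grasp_force: 20.0
to [ 0.699 -0.118  0.152 86.7  ] dp [23.5, 10.98, 0.18] twist -0.0
```

```bash
python3 -m jog '[{"dp":[5,2.5,0.2],"twist":0,"fingers":0.2},{"dp":[10,5,0.2],"twist":0,"fingers":0.2},{"dp":[15,7,0.2],"twist":0,"fingers":0.2},{"dp":[19,9,0.2],"twist":0,"fingers":0.2},{"dp":[23.5,11,0.2],"twist":0,"fingers":0.2},{"dp":[23.5,11,0.2],"twist":0,"fingers":0.2},{"dp":[23.5,11,0.2],"twist":0,"fingers":0.2}]' 20; python3 -m jog '[{"dp":[0,0,3],"twist":0,"fingers":0.2},{"dp":[0,0,5.3],"twist":0,"fingers":0.2},{"dp":[0,0,5.3],"twist":0,"fingers":0.2},{"dp":[0,0,5.3],"twist":0,"fingers":0.2}]' 20; python3 -c "
from h import *
t=env.get_obs()['tool_pos'];print(tocab(t),t[2])"
```

```text
time_s: 30.7
tool_pos: [0.6973, -0.1173, 0.1474]
tool_rot: [-179.8, 0.0, 86.7]
force: [0.1, -0.4, -0.8]
grip_width: 0.0338
grasp_force: 20.0
time_s: 31.2
tool_pos: [0.6985, -0.1179, 0.0968]
tool_rot: [180.0, 0.0, 86.6]
force: [-0.1, -0.3, 1.2]
grip_width: 0.0336
grasp_force: 20.0
[  84.24375685 -193.54771707] 0.09680734609458937
```

```bash
python3 -m jog '[{"dp":[0.5,0,-0.2],"twist":0,"fingers":0.2},{"dp":[1.4,0,-0.5],"twist":0,"fingers":0.2},{"dp":[2.4,0,-0.6],"twist":0,"fingers":0.2},{"dp":[3.3,0,-0.4],"twist":0,"fingers":0.2},{"dp":[4.2,0,0],"twist":0,"fingers":0.2},{"dp":[4.9,0,0.5],"twist":0,"fingers":0.2},{"dp":[5.4,0,1.0],"twist":0,"fingers":0.2},{"dp":[5.4,0,1.0],"twist":0,"fingers":0.2}]' 7; python3 -m jog '[{"dp":[0,0,0],"twist":0,"fingers":0.2},{"dp":[0,0,0],"twist":0,"fingers":0.2},{"dp":[0,0,-3],"twist":0,"fingers":0.2},{"dp":[0,0,-6.5],"twist":0,"fingers":0.2},{"dp":[0,0,-6.5],"twist":0,"fingers":0.2}]' 35; python3 -c "
from h import *
plan((*cab(-71,-63),.15,176.7))"
```

```text
time_s: 32.2
tool_pos: [0.701, -0.0621, 0.0853]
tool_rot: [-179.9, -0.0, 86.7]
force: [-0.1, -0.1, 0.4]
grip_width: 0.0342
grasp_force: 7.0
time_s: 32.83
tool_pos: [0.7031, -0.0646, 0.1547]
tool_rot: [179.7, 0.0, 86.6]
force: [-0.9, 0.5, -0.8]
grip_width: 0.0334
grasp_force: 35.0
to [5.510e-01 2.100e-02 1.500e-01 1.767e+02] dp [7.67, -15.7, 0.47] twist -90.1
```

```bash
python3 -m jog '[{"dp":[1,-2,0.5],"twist":-10,"fingers":0.2},{"dp":[2,-4,0.5],"twist":-20,"fingers":0.2},{"dp":[3,-6,0.5],"twist":-30,"fingers":0.2},{"dp":[4,-8,0.5],"twist":-40,"fingers":0.2},{"dp":[5,-10,0.5],"twist":-50,"fingers":0.2},{"dp":[6,-13,0.5],"twist":-60,"fingers":0.2},{"dp":[7.7,-15.7,0.5],"twist":-70,"fingers":0.2},{"dp":[7.7,-15.7,0.5],"twist":-80,"fingers":0.2}]' 35; python3 -m jog '[{"dp":[0,0,0],"twist":-10,"fingers":0.2},{"dp":[0,0,0],"twist":-10,"fingers":0.2},{"dp":[0,0,0],"twist":-10,"fingers":0.2}]' 35; python3 -c "
from h import *
t=env.get_obs()['tool_pos']
plan((*cab(-71,-63),.037,176.7))
for n in ('side','top'):
  p,W,k=cam(n); h=cv2.cvtColor(p,cv2.COLOR_BGR2HSV).astype(int)
  near=(np.hypot(W[...,0]-t[0],W[...,1]-t[1])<.06)&(abs(W[...,2]-t[2])<.05)
  b=near&(h[...,0]>95)&(h[...,0]<130)&(h[...,1]>110); g=near&(h[...,0]>35)&(h[...,0]<85)&(h[...,1]>90)
  for m in (b,g): print(n,m.sum(), (np.median(W[m],0)-t).round(3) if m.any() else '')"
```

```text
time_s: 33.83
tool_pos: [0.5466, 0.0246, 0.1451]
tool_rot: [179.9, -0.2, 167.2]
force: [-0.0, -0.7, 0.3]
grip_width: 0.0335
grasp_force: 35.0
time_s: 34.2
tool_pos: [0.5488, 0.0224, 0.1457]
tool_rot: [-180.0, -0.0, 176.5]
force: [-0.2, 0.5, 0.2]
grip_width: 0.0335
grasp_force: 35.0
to [5.510e-01 2.100e-02 3.700e-02 1.767e+02] dp [-0.22, -0.1, 10.87] twist -0.2
side 17 [-0.004  0.006  0.013]
side 25 [ 0.031 -0.007  0.01 ]
top 0 
top 0
```

The green contents sit 31 mm behind the lid at the same height, so the jar is level. Place it in cradle 3.

```bash
python3 -m jog '[{"dp":[-0.2,-0.1,4],"twist":0,"fingers":0.2},{"dp":[-0.2,-0.1,8],"twist":0,"fingers":0.2},{"dp":[-0.2,-0.1,10],"twist":0,"fingers":0.2},{"dp":[-0.2,-0.1,11],"twist":0,"fingers":0.2},{"dp":[-0.2,-0.1,11],"twist":0,"fingers":0.2},{"dp":[-0.2,-0.1,11],"twist":0,"fingers":0.2}]' 15; python3 -m jog '[{"dp":[0,0,0],"twist":0,"fingers":0.5},{"dp":[0,0,0],"twist":0,"fingers":0.5},{"dp":[0,0,0],"twist":0,"fingers":0.5},{"dp":[0,0,-6],"twist":0,"fingers":0.5},{"dp":[0,0,-11],"twist":0,"fingers":0.5},{"dp":[0,0,-11],"twist":0,"fingers":0.5}]' 15; python3 -c "
from h import *; from m import jars
p,W,k=cam('top'); jars(p,W);p,W,k=cam('side'); jars(p,W)
plan((.4230,-.3278,.14,86.7))"
```

```text
time_s: 35.05
tool_pos: [0.5518, 0.0217, 0.0369]
tool_rot: [180.0, 0.1, 176.6]
force: [-0.1, -0.1, 0.1]
grip_width: 0.0342
grasp_force: 15.0
time_s: 35.8
tool_pos: [0.5543, 0.0216, 0.1507]
tool_rot: [179.8, 0.5, 176.7]
force: [0.3, -0.1, 0.1]
grip_width: 0.0436
grasp_force: 0.0
blue 12 [335. 148.] mean [ 0.708  -0.4465  0.0485] mid [ 0.7093 -0.4463  0.0444]
blue 20 [213. 196.] mean [0.5513 0.0211 0.0589] mid [0.5521 0.0203 0.0578]
red 65 [311. 225.] mean [ 0.4228 -0.3273  0.0473] mid [ 0.423  -0.3282  0.0473]
blue 36 [227. 190.] mean [0.5525 0.0715 0.0507] mid [0.5533 0.0716 0.0493]
blue 56 [234. 195.] mean [0.5493 0.0154 0.051 ] mid [0.5508 0.0185 0.0502]
red 130 [247. 251.] mean [ 0.4204 -0.3325  0.046 ] mid [ 0.4218 -0.328   0.044 ]
white 27 [255. 199.] mean [ 0.6153 -0.0052  0.0355] mid [0.6155 0.005  0.0325]
white 27 [245. 205.] mean [ 0.5687 -0.0315  0.0322] mid [ 0.5708 -0.0394  0.0337]
white 28 [249. 208.] mean [ 0.5697 -0.0551  0.0311] mid [ 0.5699 -0.0563  0.0283]
to [ 0.423 -0.328  0.14  86.7  ] dp [10.77, -35.64, 0.65] twist 90.0
```

```bash
python3 -m jog '[{"dp":[10.8,-35.6,0.6],"twist":90,"fingers":0.8},{"dp":[10.8,-35.6,0.6],"twist":90,"fingers":0.8},{"dp":[10.8,-35.6,0.6],"twist":90,"fingers":0.8},{"dp":[10.8,-35.6,0.6],"twist":90,"fingers":0.8},{"dp":[10.8,-35.6,0.6],"twist":90,"fingers":0.8},{"dp":[10.8,-35.6,0.6],"twist":90,"fingers":0.8},{"dp":[10.8,-35.6,0.6],"twist":90,"fingers":0.8},{"dp":[10.8,-35.6,0.6],"twist":90,"fingers":0.8}]'; python3 -c "
from h import *; from m import jars
p,W,k=cam('side'); jars(p,W)
plan((.4230,-.3278,.033,86.7))"
```

```text
time_s: 36.9
tool_pos: [0.4207, -0.328, 0.1385]
tool_rot: [-179.8, -0.0, 90.2]
force: [-1.1, -0.3, -0.2]
grip_width: 0.0694
grasp_force: 0.0
blue 24 [235. 196.] mean [0.5518 0.01   0.0517] mid [0.5506 0.012  0.0499]
red 127 [247. 251.] mean [ 0.4203 -0.3326  0.0461] mid [ 0.422  -0.3293  0.0434]
white 16 [251. 195.] mean [0.6162 0.0267 0.0373] mid [0.6148 0.0267 0.0378]
white 19 [244. 200.] mean [0.5818 0.0088 0.0312] mid [0.5846 0.009  0.0314]
white 61 [246. 206.] mean [ 0.565  -0.0432  0.0317] mid [ 0.5701 -0.0467  0.0303]
to [ 4.23e-01 -3.28e-01  3.30e-02  8.67e+01] dp [-0.04, 0.18, 10.55] twist 3.3
```

```bash
python3 -m jog '[{"dp":[0,0.2,4],"twist":3.4,"fingers":0.8},{"dp":[0,0.2,8],"twist":3.4,"fingers":0.8},{"dp":[0,0.2,10.6],"twist":3.4,"fingers":0.8},{"dp":[0,0.2,10.6],"twist":3.4,"fingers":0.8},{"dp":[0,0.2,10.6],"twist":3.4,"fingers":0.2},{"dp":[0,0.2,10.6],"twist":3.4,"fingers":0.2},{"dp":[0,0.2,10.6],"twist":3.4,"fingers":0.2},{"dp":[0,0.2,10.6],"twist":3.4,"fingers":0.2}]' 20; python3 -m jog '[{"dp":[0,0,0],"twist":0,"fingers":0.2},{"dp":[0,0,0],"twist":0,"fingers":0.2},{"dp":[0,0,0],"twist":0,"fingers":0.2},{"dp":[0,0,-4],"twist":0,"fingers":0.2},{"dp":[0,0,-9],"twist":0,"fingers":0.2},{"dp":[0,0,-12],"twist":0,"fingers":0.2},{"dp":[0,0,-12],"twist":0,"fingers":0.2}]' 20; python3 -c "
from h import *
plan((*cab(85,-194),.152,86.7))"
```

```text
time_s: 37.95
tool_pos: [0.425, -0.3275, 0.0347]
tool_rot: [179.9, -0.0, 87.3]
force: [0.5, -0.3, -0.9]
grip_width: 0.038
grasp_force: 0.0
time_s: 38.83
tool_pos: [0.4259, -0.3282, 0.156]
tool_rot: [179.8, 0.0, 87.3]
force: [-0.2, 0.2, -1.9]
grip_width: 0.0338
grasp_force: 20.0
to [ 0.699 -0.118  0.152 86.7  ] dp [22.22, 26.33, 0.4] twist 0.6
```

```bash
python3 -m jog '[{"dp":[4,4.5,0.4],"twist":0.6,"fingers":0.2},{"dp":[8,9,0.4],"twist":0.6,"fingers":0.2},{"dp":[12,14,0.4],"twist":0.6,"fingers":0.2},{"dp":[16,19,0.4],"twist":0.6,"fingers":0.2},{"dp":[19,23,0.4],"twist":0.6,"fingers":0.2},{"dp":[22.2,26.3,0.4],"twist":0.6,"fingers":0.2},{"dp":[22.2,26.3,0.4],"twist":0.6,"fingers":0.2},{"dp":[22.2,26.3,0.4],"twist":0.6,"fingers":0.2}]' 20; python3 -m jog '[{"dp":[0,0,3],"twist":0,"fingers":0.2},{"dp":[0,0,4.9],"twist":0,"fingers":0.2},{"dp":[0,0,4.9],"twist":0,"fingers":0.2},{"dp":[0,0,4.9],"twist":0,"fingers":0.2}]' 20; python3 -c "
from h import *
t=env.get_obs()['tool_pos'];print(tocab(t),t[2])"
```

```text
time_s: 39.83
tool_pos: [0.6964, -0.1187, 0.148]
tool_rot: [-179.8, 0.0, 86.7]
force: [0.1, -0.0, -0.1]
grip_width: 0.0339
grasp_force: 20.0
time_s: 40.33
tool_pos: [0.6979, -0.1186, 0.102]
tool_rot: [179.9, 0.0, 86.7]
force: [0.5, -0.0, -0.4]
grip_width: 0.0337
grasp_force: 20.0
[  83.69349885 -194.25634346] 0.10202384791282262
```

```bash
python3 -m jog '[{"dp":[0.6,0,0.1],"twist":0,"fingers":0.2},{"dp":[1.5,0,-0.2],"twist":0,"fingers":0.2},{"dp":[2.5,0,-0.3],"twist":0,"fingers":0.2},{"dp":[3.4,0,-0.1],"twist":0,"fingers":0.2},{"dp":[4.3,0,0.3],"twist":0,"fingers":0.2},{"dp":[5.0,0,0.9],"twist":0,"fingers":0.2},{"dp":[5.5,0,1.4],"twist":0,"fingers":0.2},{"dp":[5.5,0,1.4],"twist":0,"fingers":0.2}]' 7; python3 -m jog '[{"dp":[0,0,0],"twist":0,"fingers":0.2},{"dp":[0,0,0],"twist":0,"fingers":0.2},{"dp":[0,0,-3],"twist":0,"fingers":0.2},{"dp":[0,0,-6.5],"twist":0,"fingers":0.2},{"dp":[0,0,-6.5],"twist":0,"fingers":0.2}]' 35; python3 -c "
from h import *
plan((*cab(-71,-125),.15,176.7))"
```

```text
time_s: 41.32
tool_pos: [0.7007, -0.0627, 0.0867]
tool_rot: [-180.0, 0.0, 86.7]
force: [0.1, 0.2, -0.3]
grip_width: 0.034
grasp_force: 7.0
time_s: 41.95
tool_pos: [0.7025, -0.0642, 0.1554]
tool_rot: [179.7, 0.0, 86.7]
force: [0.4, -0.2, -0.3]
grip_width: 0.0333
grasp_force: 35.0
to [ 5.470e-01 -4.100e-02  1.500e-01  1.767e+02] dp [1.46, -15.63, 0.54] twist -90.0
```

```bash
python3 -m jog '[{"dp":[0.2,-2,0.5],"twist":-10,"fingers":0.2},{"dp":[0.4,-4,0.5],"twist":-20,"fingers":0.2},{"dp":[0.6,-6,0.5],"twist":-30,"fingers":0.2},{"dp":[0.8,-8,0.5],"twist":-40,"fingers":0.2},{"dp":[1,-10,0.5],"twist":-50,"fingers":0.2},{"dp":[1.2,-13,0.5],"twist":-60,"fingers":0.2},{"dp":[1.5,-15.6,0.5],"twist":-70,"fingers":0.2},{"dp":[1.5,-15.6,0.5],"twist":-80,"fingers":0.2}]' 35; python3 -m jog '[{"dp":[0,0,0],"twist":-10,"fingers":0.2},{"dp":[0,0,0],"twist":-10,"fingers":0.2},{"dp":[0,0,0],"twist":-10,"fingers":0.2}]' 35; python3 -c "
from h import *
t=env.get_obs()['tool_pos']
plan((*cab(-71,-125),.037,176.7))
p,W,k=cam('side'); h=cv2.cvtColor(p,cv2.COLOR_BGR2HSV).astype(int)
near=(np.hypot(W[...,0]-t[0],W[...,1]-t[1])<.06)&(abs(W[...,2]-t[2])<.05)&(h[...,1]>90)
for i in range(0,180,15):
  m=near&(h[...,0]>=i)&(h[...,0]<i+15)
  if m.sum()>6: print(i,m.sum(),(np.median(W[m],0)-t).round(3))"
```

```text
time_s: 42.95
tool_pos: [0.5434, -0.0387, 0.1461]
tool_rot: [179.9, -0.2, 167.1]
force: [0.1, -0.1, -0.3]
grip_width: 0.0332
grasp_force: 35.0
time_s: 43.32
tool_pos: [0.5456, -0.0393, 0.1467]
tool_rot: [-180.0, -0.0, 176.5]
force: [-0.0, 0.6, -1.0]
grip_width: 0.0333
grasp_force: 35.0
to [ 5.470e-01 -4.100e-02  3.700e-02  1.767e+02] dp [-0.19, -0.12, 10.97] twist -0.2
0 26 [-0.005  0.003  0.008]
165 12 [-0.005  0.     0.011]
```

```bash
python3 -m jog '[{"dp":[-0.2,-0.1,4],"twist":0,"fingers":0.2},{"dp":[-0.2,-0.1,8],"twist":0,"fingers":0.2},{"dp":[-0.2,-0.1,10],"twist":0,"fingers":0.2},{"dp":[-0.2,-0.1,11],"twist":0,"fingers":0.2},{"dp":[-0.2,-0.1,11],"twist":0,"fingers":0.2},{"dp":[-0.2,-0.1,11],"twist":0,"fingers":0.2}]' 15; python3 -m jog '[{"dp":[0,0,0],"twist":0,"fingers":0.5},{"dp":[0,0,0],"twist":0,"fingers":0.5},{"dp":[0,0,0],"twist":0,"fingers":0.5},{"dp":[0,0,-6],"twist":0,"fingers":0.5},{"dp":[0,0,-11],"twist":0,"fingers":0.5},{"dp":[0,0,-11],"twist":0,"fingers":0.5}]' 15; python3 -m jog '[{"dp":[6,0,0],"twist":0,"fingers":0.35},{"dp":[11,0,0],"twist":0,"fingers":0.35},{"dp":[11,0,0],"twist":0,"fingers":0.35}]' 15; python3 -c "
from h import *
plan((*cab(-107,-31.5),.15,176.7),(*cab(-107,-31.5),.03,176.7))
p,W,k=cam('top');a=cv2.resize(p[165:215,165:245],None,fx=5,fy=5);p,W,k=cam('side');b=cv2.resize(p[170:220,210:290],None,fx=5,fy=5)
cv2.imwrite('pics/r.png',cv2.convertScaleAbs(np.hstack([a,b]),alpha=1.6))"
```

```text
time_s: 44.12
tool_pos: [0.5487, -0.0404, 0.0381]
tool_rot: [180.0, 0.1, 176.7]
force: [1.2, -0.1, -0.5]
grip_width: 0.034
grasp_force: 15.0
time_s: 44.88
tool_pos: [0.551, -0.0406, 0.1516]
tool_rot: [179.9, 0.5, 176.7]
force: [-0.4, -0.1, -0.0]
grip_width: 0.0433
grasp_force: 0.0
time_s: 45.25
tool_pos: [0.4343, -0.0333, 0.1459]
tool_rot: [179.8, -0.2, 176.8]
force: [0.8, -0.2, -0.1]
grip_width: 0.0311
grasp_force: 0.0
to [5.170e-01 5.500e-02 1.500e-01 1.767e+02] dp [-7.74, 9.25, -0.41] twist 0.1
to [5.170e-01 5.500e-02 3.000e-02 1.767e+02] dp [0.0, 0.0, 12.0] twist -0.0
```

View pics/r.png

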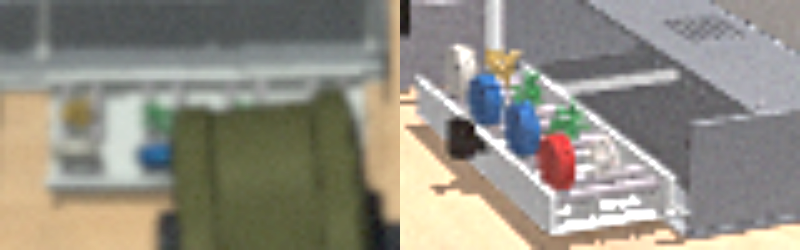

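All four jars lie in their cradles with lids forward (red at picture (557,160), blues at (520,127) and (485,98), white at (460,68)). Now pinch the pull and slide the rack home.

```bash
python3 -m jog '[{"dp":[-4,5,-0.2],"twist":0,"fingers":0.4},{"dp":[-7.7,9.2,-0.2],"twist":0,"fingers":0.4},{"dp":[-7.7,9.2,-0.2],"twist":0,"fingers":0.4},{"dp":[-7.7,9.2,-0.2],"twist":0,"fingers":0.4}]' 15; python3 -c "
from h import *
plan((*cab(-106,-31.5),.032,176.7))"
```

```text
time_s: 45.85
tool_pos: [0.5206, 0.0526, 0.1482]
tool_rot: [-179.8, -0.1, 176.7]
force: [-0.3, -0.6, -1.3]
grip_width: 0.0347
grasp_force: 0.0
to [5.180e-01 5.500e-02 3.200e-02 1.767e+02] dp [0.3, 0.19, 11.62] twist 0.0
```

```bash
python3 -m jog '[{"dp":[0.3,0.2,4],"twist":0,"fingers":0.4},{"dp":[0.3,0.2,8],"twist":0,"fingers":0.4},{"dp":[0.3,0.2,11.6],"twist":0,"fingers":0.4},{"dp":[0.3,0.2,11.6],"twist":0,"fingers":0.4},{"dp":[0.3,0.2,11.6],"twist":0,"fingers":0},{"dp":[0.3,0.2,11.6],"twist":0,"fingers":0},{"dp":[0.3,0.2,11.6],"twist":0,"fingers":0},{"dp":[0.3,0.2,11.6],"twist":0,"fingers":0}]' 25; python3 -c "
from h import *
t=env.get_obs()['tool_pos'];print(tocab(t))"
```

```text
time_s: 46.85
tool_pos: [0.5184, 0.055, 0.0346]
tool_rot: [180.0, 0.1, 176.7]
force: [-0.9, -2.4, 6.3]
grip_width: 0.0134
grasp_force: 25.0
[-105.37910891  -31.12995938]
```

Push home, slowly at the end.

```bash
python3 -m jog '[{"dp":[-1,0,0],"twist":0,"fingers":0},{"dp":[-2.5,0,0],"twist":0,"fingers":0},{"dp":[-4.5,0,0],"twist":0,"fingers":0},{"dp":[-6.5,0,0],"twist":0,"fingers":0},{"dp":[-8.5,0,0],"twist":0,"fingers":0},{"dp":[-10.3,0,0],"twist":0,"fingers":0},{"dp":[-11.5,0,0],"twist":0,"fingers":0},{"dp":[-12.1,0,0],"twist":0,"fingers":0}]' 25; python3 -m jog '[{"dp":[-0.3,0,0],"twist":0,"fingers":0},{"dp":[-0.6,0,0],"twist":0,"fingers":0},{"dp":[-0.8,0,0],"twist":0,"fingers":0},{"dp":[-0.8,0,0],"twist":0,"fingers":0}]' 25;python3 -c "
from h import *
t=env.get_obs()['tool_pos'];print(tocab(t))"
```

```text
time_s: 47.85
tool_pos: [0.6362, 0.0496, 0.0346]
tool_rot: [179.9, -0.3, 176.8]
force: [-18.2, 1.1, 21.4]
grip_width: 0.0131
grasp_force: 25.1
time_s: 48.35
tool_pos: [0.6373, 0.0496, 0.0342]
tool_rot: [179.8, -1.1, 176.8]
force: [-25.7, 1.2, 26.8]
grip_width: 0.0135
grasp_force: 25.1
[ 13.60742308 -29.75062915]
```

```bash
cat > lids.py <<'E'
from h import *
for n in("side","top"):
    p,W,k=cam(n); h=cv2.cvtColor(p,cv2.COLOR_BGR2HSV).astype(int); H,S=h[...,0],h[...,1]
    y=(W[...,1]>-.09)&(W[...,1]<.2)&(W[...,0]>.5)&(W[...,2]<.075)&(W[...,2]>.02)
    for c,m in (("blue",(H>95)&(H<130)&(S>110)),("red",((H<8)|(H>172))&(S>110))):
        m=(m&y).astype(np.uint8); q,L,st,_=cv2.connectedComponentsWithStats(m)
        for i in range(1,q):
            if st[i,4]>5:
                P=(W[L==i][:,:2]-F)@RC*1000; print(n,c,st[i,4],"cab x min/med",np.percentile(P[:,0],[5,50]).round(1),"y",np.median(P[:,1]).round(1),"z",np.nanmax(W[L==i][:,2]).round(3))
E
python3 lids.py
```

```text
side blue 30 cab x min/med [42.6 48.1] y -11.3 z 0.066
side blue 52 cab x min/med [42.2 45.4] y -67.8 z 0.065
top red 10 cab x min/med [41.3 43.4] y -128.6 z 0.065
```

```bash
python3 -m jog '[{"dp":[0.8,0,0],"twist":0,"fingers":0},{"dp":[0.8,0,0],"twist":0,"fingers":0.35},{"dp":[0.8,0,0],"twist":0,"fingers":0.35},{"dp":[0.8,0,0],"twist":0,"fingers":0.35},{"dp":[0.8,0,-6],"twist":0,"fingers":0.35},{"dp":[0.8,0,-11],"twist":0,"fingers":0.35},{"dp":[5,0,-11],"twist":0,"fingers":0.35},{"dp":[11,0,-11],"twist":0,"fingers":0.2}]' 15; python3 -m jog '[{"dp":[2,8,0],"twist":0,"fingers":0.2},{"dp":[2,14,0],"twist":0,"fingers":0.2},{"dp":[2,16,0],"twist":0,"fingers":0.2}]' 15; python3 lids.py; python3 -c "
from h import *
p,W,k=cam('top'); o=np.load('top0.npz')['p']
f=lambda q:cv2.convertScaleAbs(cv2.resize(q[160:190,150:245],None,fx=8,fy=8),alpha=1.8)
cv2.imwrite('pics/home.png',np.vstack([f(o),f(p)]))
r0=o[160:190,204:209].mean((1,2)).round();r1=p[160:190,204:209].mean((1,2)).round();print(r0,r1)"
```

```text
time_s: 49.45
tool_pos: [0.5368, 0.054, 0.1439]
tool_rot: [-179.9, 0.1, 176.7]
force: [-0.2, 0.2, 1.1]
grip_width: 0.0258
grasp_force: 0.0
time_s: 49.82
tool_pos: [0.5246, 0.2194, 0.1433]
tool_rot: [179.9, 0.0, 176.9]
force: [1.0, -0.1, 0.1]
grip_width: 0.0178
grasp_force: 0.0
side blue 48 cab x min/med [40.7 43.8] y -7.3 z 0.064
side blue 49 cab x min/med [41.7 44.7] y -67.2 z 0.066
top blue 9 cab x min/med [42.1 42.9] y 1.6 z 0.063
top red 20 cab x min/med [40.5 43.1] y -124.1 z 0.065
[ 80.  82.  81.  81.  82.  79.  80.  80.  81.  89.  91.  58.  27.  25.
  29.  30.  43.  58.  69.  80.  81.  87.  92. 100. 104. 106. 107. 104.
  97.  87.] [ 88.  88.  88.  88.  87.  83.  83.  85.  89.  99. 100.  64.  30.  28.
  29.  31.  44.  60.  75.  85.  86.  94.  99. 110. 114. 115. 116. 116.
 112. 108.]
```

View pics/home.png

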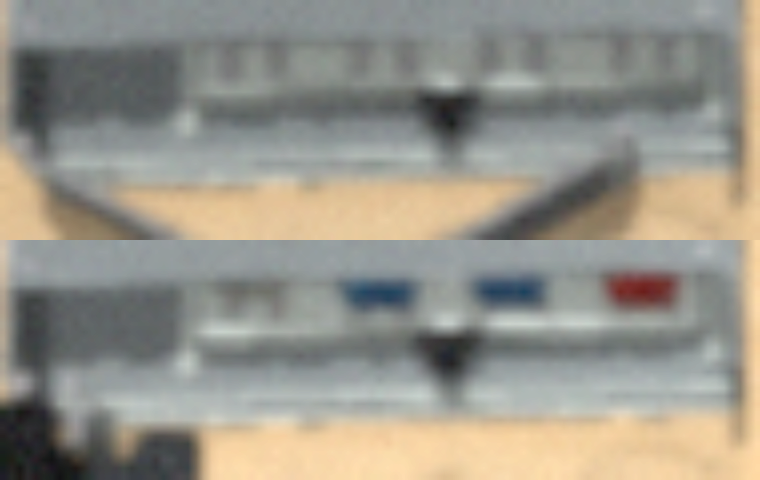

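The rack front and pull match the starting picture to sub-pixel level (rows 171-176 identical), so the rack is home. Two blue lids and the red one show in place behind the pull. Now the door post.

```bash
python3 -c "
from h import *
plan((*cab(-161,147),.143,176.7))"; python3 -m jog '[{"dp":[2,1,0],"twist":0,"fingers":0.5},{"dp":[5,2,0],"twist":0,"fingers":0.5},{"dp":[5.2,1.8,0],"twist":0,"fingers":0.5},{"dp":[5.2,1.8,0],"twist":0,"fingers":0.5}]' 8; python3 -c "
from h import *
plan((*cab(-161,147),.081,176.7))"
```

```text
to [4.730e-01 2.360e-01 1.430e-01 1.767e+02] dp [5.28, 1.53, -0.01] twist 0.3
time_s: 50.48
tool_pos: [0.4754, 0.2347, 0.1434]
tool_rot: [-180.0, 0.0, 176.6]
force: [0.6, -0.3, 0.4]
grip_width: 0.0418
grasp_force: 0.0
to [4.730e-01 2.360e-01 8.100e-02 1.767e+02] dp [0.25, 0.12, 6.24] twist -0.1
```

```bash
python3 -m jog '[{"dp":[0.2,0.1,3],"twist":0,"fingers":0.5},{"dp":[0.2,0.1,6.2],"twist":0,"fingers":0.5},{"dp":[0.2,0.1,6.2],"twist":0,"fingers":0.5},{"dp":[0.2,0.1,6.2],"twist":0,"fingers":0},{"dp":[0.2,0.1,6.2],"twist":0,"fingers":0},{"dp":[0.2,0.1,6.2],"twist":0,"fingers":0},{"dp":[0.2,0.1,6.2],"twist":0,"fingers":0},{"dp":[0.2,0.1,6.2],"twist":0,"fingers":0}]' 8; python3 -c "
from h import *
o=env.get_obs();t=o['tool_pos'];print(tocab(t))
a0=1.5
for a in (1.4,1.25,1.1,.9,.7,.5,.35,.2,.1,0,-.02): print(a,(16*(np.sin(a)-np.sin(a0))).round(2),(16*(np.cos(a0)-np.cos(a))).round(2))"
```

```text
time_s: 51.48
tool_pos: [0.473, 0.236, 0.0819]
tool_rot: [-179.9, 0.0, 176.7]
force: [-0.1, -4.7, 6.1]
grip_width: 0.0135
grasp_force: 8.0
[-161.00984743  146.94308292]
1.4 -0.19 -1.59
1.25 -0.78 -3.91
1.1 -1.7 -6.13
0.9 -3.43 -8.81
0.7 -5.65 -11.11
0.5 -8.29 -12.91
0.35 -10.47 -13.9
0.2 -12.78 -14.55
0.1 -14.36 -14.79
0 -15.96 -14.87
-0.02 -16.28 -14.87
```

```bash
python3 -m jog '[{"dp":[-0.2,-1.6,0],"twist":0,"fingers":0},{"dp":[-0.8,-3.9,0],"twist":0,"fingers":0},{"dp":[-1.7,-6.1,0],"twist":0,"fingers":0},{"dp":[-3.4,-8.8,0],"twist":0,"fingers":0},{"dp":[-5.7,-11.1,0],"twist":0,"fingers":0},{"dp":[-8.3,-12.9,0],"twist":0,"fingers":0},{"dp":[-10.5,-13.9,0],"twist":0,"fingers":0},{"dp":[-12.8,-14.5,0],"twist":0,"fingers":0}]' 8;python3 -m jog '[{"dp":[-1.6,-0.2,0],"twist":0,"fingers":0},{"dp":[-2.7,-0.3,0],"twist":0,"fingers":0},{"dp":[-3.3,-0.3,0],"twist":0,"fingers":0},{"dp":[-3.6,-0.3,0],"twist":0,"fingers":0},{"dp":[-3.7,-0.3,0],"twist":0,"fingers":0},{"dp":[-3.7,-0.3,0],"twist":0,"fingers":0}]' 8; python3 -c "
from h import *
o=env.get_obs();t=o['tool_pos'];print(tocab(t))"
```

```text
time_s: 52.48
tool_pos: [0.5929, 0.0847, 0.0816]
tool_rot: [179.9, 0.0, 176.7]
force: [-0.7, 0.6, 3.4]
grip_width: 0.0137
grasp_force: 8.0
time_s: 53.22
tool_pos: [0.6256, 0.08, 0.0811]
tool_rot: [-180.0, -0.4, 176.7]
force: [-8.6, -0.2, 7.9]
grip_width: 0.0134
grasp_force: 8.0
[ 0.19915139 -0.08419752]
```

```bash
python3 -m jog '[{"dp":[0,0,0],"twist":0,"fingers":0.4},{"dp":[0,0,0],"twist":0,"fingers":0.4},{"dp":[0,0,0],"twist":0,"fingers":0.4},{"dp":[0,0,-6],"twist":0,"fingers":0.4},{"dp":[0,0,-12],"twist":0,"fingers":0.4},{"dp":[4,6,-12],"twist":0,"fingers":0.4},{"dp":[8,12,-12],"twist":0,"fingers":0.4},{"dp":[12,18,-12],"twist":0,"fingers":0.4}]' 8; python3 -m jog '[{"dp":[2,4,0],"twist":0,"fingers":0.4},{"dp":[2,4,0],"twist":0,"fingers":0.4}]' 8; python3 lids.py; python3 -c "
from h import *
for n in('side','top'):
  p,W,k=cam(n); P=(W[...,:2]-F)@RC*1000; z=W[...,2]
  m=(z>.085)&(z<.118)&(abs(P[...,0])<60)&(abs(P[...,1])<40); print(n,'post',m.sum(),P[m].mean(0).round(1))
  m=(z>.02)&(z<.075)&(P[...,0]>-180)&(P[...,0]<-12)&(abs(P[...,1])<170); print('in front',m.sum())
  m=(z>.03)&(z<.08)&(W[...,0]>.3)&(W[...,0]<.5)&(W[...,1]>-.6)&(W[...,1]<-.4); print('beaker',W[m].min(0),W[m].max(0))"
```

```text
time_s: 54.22
tool_pos: [0.5331, 0.2435, 0.2015]
tool_rot: [179.9, 0.1, 176.7]
force: [1.0, 0.5, -0.0]
grip_width: 0.0347
grasp_force: 0.0
time_s: 54.48
tool_pos: [0.5136, 0.2883, 0.2009]
tool_rot: [179.9, -0.1, 177.2]
force: [-1.3, -0.7, -0.6]
grip_width: 0.0346
grasp_force: 0.0
side blue 38 cab x min/med [40.7 45.1] y -8.8 z 0.065
side blue 42 cab x min/med [41.7 44.6] y -67.5 z 0.065
top blue 7 cab x min/med [42.6 43.2] y -61.4 z 0.06
top blue 11 cab x min/med [41.8 43.1] y -0.4 z 0.067
top red 19 cab x min/med [40.4 43.1] y -124.7 z 0.064
side post 32 [-3.4 -3.5]
in front 47
beaker [ 0.3569059  -0.54817881  0.03000051] [ 0.49992197 -0.46940501  0.06295498]
top post 20 [ 2.1 -0.8]
in front 8
beaker [ 0.35671062 -0.54389075  0.03002682] [ 0.49963463 -0.46973916  0.06788677]
```

```bash
python3 -c "
from h import *
print(env.sign_off())"
```

```text
the job is handed in; nothing more can be done
None
```

All four jars lie in their own cradles with lids towards the pull, the rack is home, the door is shut and the beaker hasn't moved; the job is handed in. One doubt: the grip eased near the end of the pull-out, so the rack may have stopped a few mm short of its full 125 mm.

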